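# Clear the stop from the shaker's T-slot and load the tip box

## Task

Get the shaker ready for the tip box: slide the red stop along the T-slot to the open window by the blue fence, lift it out there and set it gently down, standing upright on its foot, in the grey tray. Then slide the tip box along the lane, without lifting it off the deck, until it is fully up against the blue fence, and finally press its blue lid down until it is fully seated. Leave the bottle, the jar and the tube rack where they are.

Things in the scene. Friction and masses are not known exactly. Their poses are not given: they have to be found in the camera images.
- shaker: Fixed bench shaker, white housing, flat aluminium deck 420 x 140 mm, top 72 above the bench. Origin: on the bench below the slot's centre line; +x along the slot to its open end, z up. 'Shaker x' elsewhere means mm along this x from this origin. The deck runs from x = -235 to 185; nothing is raised across the lane at the -235 end. Lane guides 10 high, inner faces at y = +-42, outer at +-50.
- slot (a point): Point on the slot's centre line at the deck's top (shaker x = -90, z = 72), axes as the shaker's. T-slot along y = 0: floor at z = 58, cavity 40 wide and 9 high, closed above by lips 5 thick (z 67 to 72) leaving a gap 18 wide. The lips run from the closed end, x = -225, to x = 45.
- window (a point): Middle of the open window of the slot at the deck's top (shaker x = 100, y = 0, z = 72), axes as the shaker's. From shaker x = 45 to 155 the lips are cut away: an opening 110 long x 40 wide, floor at z = 58, where the stop can be lifted straight out.
- fence (a point): Foot of the blue end fence's inner face at the deck's top (shaker x = 165, y = 0, z = 72), axes as the shaker's. The fence crosses the lane, 12 thick, 100 wide, 25 high above the deck.
- stop: Red stop, 130 to 250 g, captive in the slot. Foot 70 long (x) x 34 wide x 7 thick, neck 14 wide, red block 40 long (x) x 34 wide (y) from 16 to 62 above the underside. Origin: centre of the foot's underside, on the slot floor; x along the slot. Slides freely if pushed low (contact up to 30 above the deck), may bind if pushed near its top. Lifts out only with its origin at shaker x = 80 to 120.
- tipbox: Loose tip box on the deck behind the stop, 200 to 450 g, slides under 5 N. White body 100 long (x) x 80 wide x 34 tall, yellow rim, blue lid 98 x 78 on top. Origin: centre of its underside; x along the lane. Against the fence its origin is at shaker x = 115. It starts 50 mm or more from the stop's block and reaches the fence only once the stop is out.
- lid_top (a point): Centre of the blue lid's flat top: 62 mm above the box's underside when fully raised, 52 mm when fully seated.
- lid (a joint): How far the lid is pressed down, m: 0 fully raised, 0.010 fully seated on the box. It stays where it is left; moving it takes about 5 N.
- tray: Fixed grey open tray on the bench, outside 140 (x) x 130 (y) x 25 tall, walls and floor 4 thick. Origin: centre of its underside.
- bottle: Bystander: amber bottle with blue cap, 66 diameter, 130 tall, loose. Origin: centre of its underside.
- jar: Bystander: white jar with black cap, 64 diameter, 80 tall, loose. Origin: centre of its underside.
- rack: Bystander: white tube rack 160 (x) x 75 (y), 75 tall with its blue-capped tubes, loose. Origin: centre of its underside.
Mind the look-alikes: they are no part of the job. What is shaped like the tray but green or turquoise is not meant.

How it is judged:
By the outcome, as a careful person would: the job done as asked, in the order asked, and still so for the second after the job is handed in, with the robot touching nothing.
It also fails if it takes over 72 s, if anything falls off the work surface, if the arm or the gripper's body presses on something with over 40 N, if the wrist force passes 120 N, or if a joint passes its speed limit or range.

## Robot

A 7-joint arm with a two-finger parallel gripper is mounted at the origin on the work surface. World frame = base frame: x ahead of the robot, y to its left, z up, the work surface at z = 0. Lengths are in m, angles in rad, forces in N, time in s.
With the tool pointing down it reaches from about 0.425 to 0.925 m from the base axis. Payload 6.8 kg.
Tool frame: the origin (TCP) lies midway between the tips of the shut fingers; the grasp point (between the pads) lies 19 mm behind it; z points along the fingers, x is the direction in which the jaws open and shut, and the axes are right-handed (so a half turn about z gives the same grasp; the last joint's range is limited). The gripper opens to 85 mm and grips with 20 to 120 N. Pads are 22 mm wide; open, the fingers measure 114 mm over their backs; the gripper's body (76 mm by 85 mm) begins 54 mm behind the grasp point. The pads swing forward as they close: fully open they stand 13 mm farther back than shut.
Start: joints at [-1.221, 0.477, 0.022, 1.555, -0.011, 1.109, -0.083], TCP at [0.298, 0.606, 0.231] pointing down, gripper open.
Joint ranges: [-2.96, 2.96], [-0.34, 2.1], [-1.41, 1.46], [0.24, 2.44], [-1.37, 4.51], [0.17, 1.92], [-2.96, 2.96]. Speed limits (rad/s): [2.39, 2.39, 3.14, 3.14, 3.14, 3.14, 3.14].

## Interface

Orientations are given as a unit quaternion [w, x, y, z].
In Python, from station import bot, imaging, nets gives the robot as it stands. The module is installed in compiled form; this text tells all that it offers.
- The arm moves only by the tool apply_moves, never from a script. Its argument "moves" is text: rows parted by semicolons, each of 7 numbers parted by spaces: the gripper command: -1 is fully open, 1 is shut, values between are in proportion, then the shift along the tool's x, y, z normalised to -1 to 1, where 1 is 120 mm, then the turn, a rotation vector about the tool's x, y, z normalised to -1 to 1, where 1 is 4 degrees. In form: hand dx dy dz rx ry rz; .... A call has 1 to 12 rows; each row shifts and turns the commanded pose from where the row before left it, along the tool's axes as they then stand; what a row does not reach is not made up. A row lasts 1/12 s, in which the tool goes at most 41.7 mm and 7.16 degrees, less where a joint would pass 70% of its speed; a pose out of reach is approached as far as the arm can. A call with a number of a shift or a turn outside -1 to 1 is refused whole. A call with a gripper value outside its range is refused whole. The fingers move at their own pace and stop on an object; "force" is the grip in N (left out, the last holds). Time passes only in rows, so rows that do not move let the fingers close. It gives the time, the measured TCP pose, the force and the opening at its end, in the units of the state.
- bot.get_obs(): the state, without advancing time (a new reading comes with each control period).
- imaging.read_camera(name): name is "scene" or "side" or "wrist"; returns a dict with "image" (420x560x3 uint8, red, green, blue), "fx", "fy", "cx", "cy" (pixels), "dist_coeffs" ([k1, k2, p1, p2, k3] as OpenCV has them; the pictures are not rectified), "view" (4x4, takes a point from world to camera coordinates); the wrist camera has in their place "mount" (4x4, takes a point from camera to tool coordinates, whose origin is the TCP and whose axes are the tool frame's). Camera axes: x right, y down, z forward; pixel columns grow to the right and rows downward; lengths in m; the calibration is good to about 2 mm. A picture is of the moment at which its call begins: read the wrist's pose just before it. There is no depth.
- bot.hand_in(): hands the job in, once; it reports no verdict.
Trained networks look in a picture, given as the dict that the camera call returned (one of the last four; its "shot" number tells which), for a name from the list of things; names that differ only in an ending like _2 or _b are one class to them, and where a whole thing is asked for, a point or a joint stands for the part that bears it (a point fixed in the world has none). Each returns a list of dicts, best first, with "score" (0 to 1); they miss things now and then, are a little off and sometimes report something else, mostly with a low value. They report only what shows in the picture. A call takes as long as a camera call. They do not tell look-alikes from the thing itself.
- nets.spot_in(picture, name): "rect" ([left, top, right, bottom] in pixels, round what is visible of it).
- nets.outline_of(picture, name): "region" (420x560 bool, what is visible of it) and "rect" ([left, top, right, bottom] in pixels, round what is visible of it).
- nets.spot_point(picture, name): "location" ([column, row] in pixels: a listed point, or the origin of a listed thing).
The state is a dict: "t": time; "q": joint angles; "joint_vel": joint speeds; "joint_torque": joint torques, N m; "eef_pos": TCP position; "tool_rot": TCP orientation; "contact_force": force on the tool from outside, world axes, zero at the start; "torque": the same for the moment, N m; "gripper_width": opening from 0.0 (shut) to 1.0 (fully open).
Only numpy, scipy, OpenCV 4.12 (cv2) and the standard library are available. Lean on these libraries where they do the work, as an engineer would, in place of code of your own. Each camera call takes 0.05 s, during which the arm holds its last target.

## Working session

There is one attempt and no reset: what is moved stays moved. The work goes in short steps, Python scripts to look and compute and a tool call to move; the robot and the scene stay as the last step left them, time stands still between calls to the robot, and variables do not carry over. Pictures are saved under pics/ and viewed, and the job is handed in when it is done.

Besides the shell and the picture viewer there is one more tool, called by a JSON object that holds its "name" and its "arguments", one argument or row to a line. apply_moves: Moves the arm, as the interface text tells. Scaled input: -1 to 1 covers 120 mm each way for a shift and 4 degrees each way for a turn. Its arguments: {"type":"object","properties":{"moves":{"type":"string"},"force":{"type":"number"}},"required":["moves"]}

```bash
ls; mkdir -p pics; python3 - <<'E'
from station import bot, imaging, nets
import cv2
o=bot.get_obs(); print({k:(v if not hasattr(v,'round') else v) for k,v in o.items()})
for n in ["scene","side"]:
    p=imaging.read_camera(n); cv2.imwrite(f"pics/{n}0.png",p["image"][:,:,::-1]); print(n,p["fx"],p["fy"],p["cx"],p["cy"],p["dist_coeffs"],p["view"])
    for t in ["shaker","slot","window","fence","stop","tipbox","lid_top","tray","bottle","jar","rack"]:
        try: print(t,[(r["score"],r["location"]) for r in nets.spot_point(p,t)][:3])
        except Exception as e: print(t,e)
E
```

```text
pics
{'t': 0.0, 'q': array([-1.22107376,  0.47781105,  0.02234693,  1.55644628, -0.01147107,
        1.10928549, -0.08308634]), 'joint_vel': array([ 3.29778314e-04, -8.14734549e-05, -7.80723530e-04, -7.12005048e-04,
       -1.03123632e-03, -1.66368426e-04, -1.48367455e-04]), 'joint_torque': array([-1.13648020e-03, -5.96439207e+01,  1.60761941e+00, -2.81197107e+01,
        1.25017544e-02,  9.41935752e-03, -3.76544747e-06]), 'eef_pos': array([0.29811317, 0.60494954, 0.2303207 ]), 'tool_rot': array([ 5.49171539e-04,  8.49104603e-01,  5.28223953e-01, -7.26785658e-04]), 'contact_force': array([ 0.43604602,  1.24263682, -0.1199491 ]), 'torque': array([-0.01073645,  0.01751138,  0.01305847]), 'gripper_width': 0.9975469764570233}
scene 418.7263262692344 418.7263262692344 279.11328329603015 205.64964175424493 [-0.13078956  0.          0.          0.          0.        ] [[-0.45290952  0.89155238 -0.00270539  0.29501542]
 [ 0.63704174  0.32149195 -0.70058601 -0.26895127]
 [-0.62373936 -0.31902552 -0.71356284  1.40791983]
 [ 0.          0.          0.          1.        ]]
shaker [(0.58, [295.6
[... 418 characters left out ...]
7 [-0.1189887  0.         0.         0.         0.       ] [[ 0.74789929 -0.6637422  -0.00964085 -0.45711491]
 [-0.34074892 -0.37140813 -0.86368176  0.25619505]
 [ 0.56968134  0.64923208 -0.50394531  0.88320609]
 [ 0.          0.          0.          1.        ]]
shaker [(0.85, [257.8, 243.0])]
slot [(0.9, [288.6, 233.9])]
window [(0.83, [230.1, 211.9])]
fence [(0.63, [211.8, 205.4]), (0.37, [290.2, 235.7])]
stop [(0.69, [269.6, 230.2]), (0.52, [289.3, 234.1])]
tipbox [(0.95, [315.3, 243.4])]
lid_top [(0.9, [317.9, 223.8]), (0.65, [288.4, 234.6])]
tray [(0.63, [168.0, 205.2]), (0.59, [278.2, 190.3]), (0.58, [333.7, 216.2])]
bottle []
jar [(0.73, [362.9, 362.1])]
rack [(0.86, [424.9, 318.9])]
```

View pics/scene0.png

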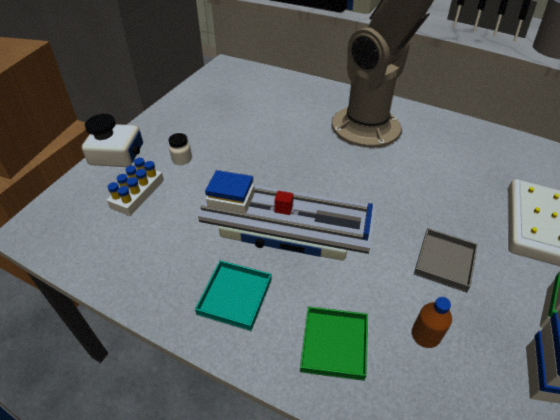

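View pics/side0.png

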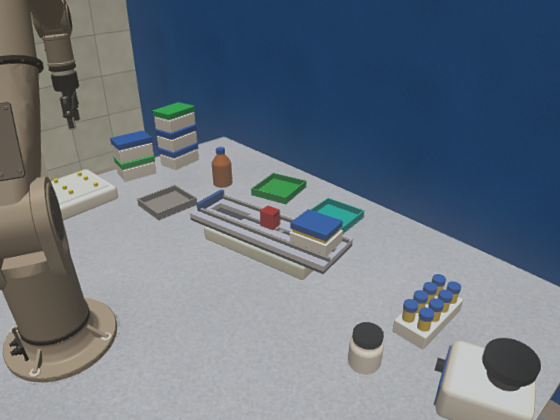

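The scene view shows the grey tray at about (447,258), with green at (335,343) and turquoise at (235,293) as look-alikes. The stop is at (284,203), the box at (230,190) and the fence at (368,220). In the side view the grey tray is at (168,202) and the stop at (270,216).

```bash
cat > h.py <<'E'
import numpy as np, cv2
from scipy.spatial.transform import Rotation as R
def K(p): return np.array([[p["fx"],0,p["cx"]],[0,p["fy"],p["cy"]],[0,0,1.]])
def ray(p,uv,V=None):
    V=np.array(p["view"]) if V is None else V
    n=cv2.undistortPoints(np.array([[uv]],float),K(p),np.array(p["dist_coeffs"]))[0,0]
    d=V[:3,:3].T@np.array([n[0],n[1],1]); return -V[:3,:3].T@V[:3,3], d/np.linalg.norm(d)
def plane(p,uv,z,V=None):
    c,d=ray(p,uv,V); return c+d*(z-c[2])/d[2]
def tri(rs):
    A=np.zeros((3,3));b=np.zeros(3)
    for c,d in rs:
        M=np.eye(3)-np.outer(d,d);A+=M;b+=M@c
    x=np.linalg.solve(A,b); return x,[float(np.linalg.norm(np.cross(x-c,d))) for c,d in rs]
def proj(p,X,V=None):
    V=np.array(p["view"]) if V is None else V
    return cv2.projectPoints(np.array(X,float).reshape(-1,3),cv2.Rodrigues(V[:3,:3])[0],V[:3,3],K(p),np.array(p["dist_coeffs"]))[0][:,0]
def wview(p,o):
    T=np.eye(4);w,x,y,z=o["tool_rot"];T[:3,:3]=R.from_quat([x,y,z,w]).as_matrix();T[:3,3]=o["eef_pos"]
    return np.linalg.inv(T@np.array(p["mount"]))
E
python3 - <<'E'
from station import bot, imaging, nets
from h import *
S=imaging.read_camera("scene");D=imaging.read_camera("side")
np.set_printoptions(precision=4,suppress=True)
for t in ["slot","window","fence","stop","tipbox","lid_top","tray","jar","rack","shaker"]:
    a=nets.spot_point(S,t);b=nets.spot_point(D,t)
    if a and b: print(t,a[0]["score"],b[0]["score"],*tri([ray(S,a[0]["location"]),ray(D,b[0]["location"])]))
for t in ["tray","bottle"]:
  for n,p in (("S",S),("D",D)):
    print(t,n,[(r["score"],r["rect"]) for r in nets.outline_of(p,t)])
for n,p,(x0,y0,x1,y1) in (("S",S,(170,140,490,320)),("D",D,(120,160,400,290))):
    im=cv2.resize(p["image"][y0:y1,x0:x1,::-1],None,fx=2.5,fy=2.5,interpolation=cv2.INTER_CUBIC); cv2.imwrite(f"pics/z{n}.png",im)
E
```

```text
slot 0.55 0.81 [ 0.5497 -0.1004  0.0707] [0.0022494643984221213, 0.0022494643984221326]
window 0.7 0.59 [0.5053 0.086  0.0744] [0.0012221673669513236, 0.001222167366951358]
fence 0.68 0.89 [ 0.6268  0.3719 -0.0626] [0.0034075253106996134, 0.0034075253106995757]
stop 0.84 0.64 [ 0.5353 -0.0459  0.0555] [0.0029424937055235437, 0.002942493705523627]
tipbox 0.96 0.66 [ 0.5671 -0.1813  0.0761] [0.006325464676126686, 0.006325464676126596]
lid_top 0.93 0.83 [ 0.5708 -0.1729  0.1303] [0.0037353615231349928, 0.0037353615231350197]
tray 0.84 0.95 [ 0.5873  0.2812 -0.0637] [0.1695047453576757, 0.16950474535767587]
jar 0.85 0.8 [ 0.4209 -0.4568 -0.001 ] [0.0027821203392304015, 0.0027821203392302996]
rack 0.77 0.63 [ 0.6129 -0.47    0.0025] [0.001235840948617001, 0.001235840948616675]
shaker 0.78 0.67 [ 0.5257 -0.0133  0.0045] [0.005111402294959392, 0.005111402294959552]
tray S [(0.83, [194.8, 262.1, 271.1, 331.1]), (0.65, [415.9, 228.5, 478.0, 293.1]), (0.6, [302.1, 306.5, 368.4, 379.6])]
tray D [(0.76, [137.0, 184.9, 194.9, 219.1]), (0.66, [249.8, 171.6, 309.1, 201.9]), (0.61, [314.4, 197.0, 365.6, 234.1])]
bottle S [(0.8, [411.2, 296.3, 449.8, 346.9]), (0.71, [410.9, 228.8, 478.0, 291.1])]
bottle D []
```

View pics/zS.png

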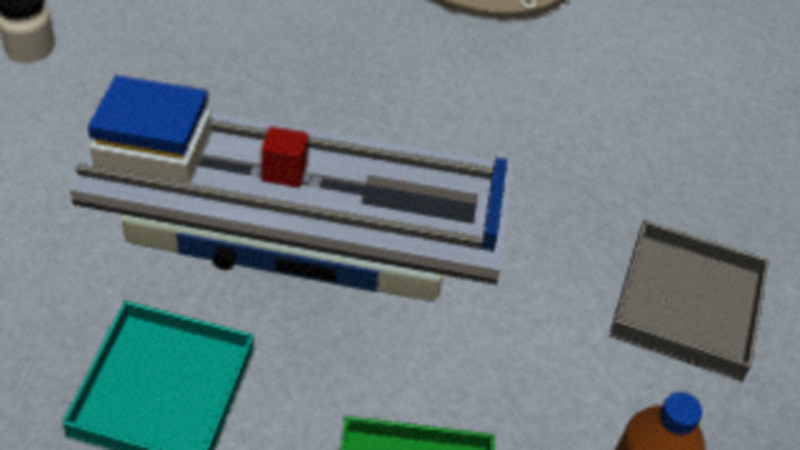

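View pics/zD.png

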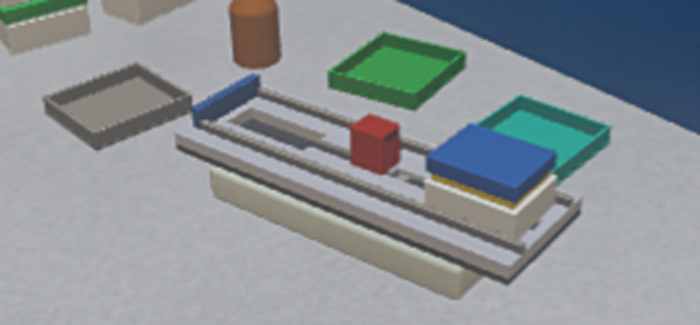

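```bash
python3 - <<'E'
from station import bot, imaging, nets
from h import *
from scipy.optimize import least_squares
S=imaging.read_camera("scene");D=imaging.read_camera("side")
np.set_printoptions(precision=4,suppress=True)
zs=lambda u,v:(S,(170+u/2.5,140+v/2.5)); zd=lambda u,v:(D,(120+u/2.5,160+v/2.5))
def fit(obs,x0,zfree=False):
    def w(q,X):
        c,s=np.cos(q[2]),np.sin(q[2]); return np.array([q[0]+c*X[0]-s*X[1],q[1]+s*X[0]+c*X[1],X[2]+(q[3] if zfree else 0)])
    f=lambda q:np.concatenate([proj(p,w(q,X))[0]-uv for (p,uv),X in obs])
    r=least_squares(f,x0+([0] if zfree else []),x_scale=0.01,loss="soft_l1"); return r.x,f(r.x).reshape(-1,2)
m=1e-3
sh=[(zs(72,195),(-.235,-.07,.072)),(zs(498,270),(.185,-.07,.072)),(zd(508,268),(-.235,.07,.072)),(zd(177,138),(.185,.07,.072)),(zd(580,200),(-.235,-.07,.072)),
 ((S,(363.4,224.8)),(.165,0,.072)),((S,(336.4,217.5)),(.1,0,.072)),((S,(259.8,204.7)),(-.09,0,.072)),((D,(288.6,233.9)),(-.09,0,.072)),((D,(230.1,211.9)),(.1,0,.072)),((D,(211.8,205.4)),(.165,0,.072))]
for zf in(0,1):
    q,r=fit(sh,[.528,-.01,1.8],zf);print("shaker",q,np.degrees(q[2]),np.abs(r).max(1))
    if not zf: Q=q
tr=[(zs(645,222),(-.07,.065,.025)),(zs(767,260),(.07,.065,.025)),(zs(748,366),(.07,-.065,.025)),(zs(612,325),(-.07,-.065,.025)),
(zd(45,103),(.07,.065,.025)),(zd(138,65),(.07,-.065,.025)),(zd(190,98),(-.07,-.065,.025)),(zd(98,135),(-.07,.065,.025))]
for zf in (0,1):
    for y0 in (1.57,1.9):
        q,r=fit(tr,[.55,.3,y0],zf);print("tray",q,np.degrees(q[2]),np.abs(r).max(1))
lid=[(zs(113,76),(-.049,.039,.134)),(zs(208,90),(.049,.039,.134)),(zs(188,150),(.049,-.039,.134)),(zs(90,133),(-.049,-.039,.134)),
(zd(427,155),(.049,.039,.134)),(zd(475,126),(.049,-.039,.134)),(zd(556,157),(-.049,-.039,.134)),(zd(515,190),(-.049,.039,.134))]
for zf in (0,1):
    q,r=fit(lid,[.56,-.18,1.8],zf);print("lid",q,np.degrees(q[2]),np.abs(r).max(1))
    d=q[:2]-Q[:2];c,s=np.cos(Q[2]),np.sin(Q[2]);print("in shaker",c*d[0]+s*d[1],-s*d[0]+c*d[1])
st=[(zs(270,128),(-.02,.017,.12)),(zs(309,132),(.02,.017,.12)),(zs(304,162),(.02,-.017,.12)),(zs(262,155),(-.02,-.017,.12)),
(zd(351,124),(.02,.017,.12)),(zd(372,115),(.02,-.017,.12)),(zd(400,122),(-.02,-.017,.12)),(zd(380,132),(-.02,.017,.12))]
for zf in (0,1):
    q,r=fit(st,[.53,-.04,1.8],zf);print("stop",q,np.degrees(q[2]),np.abs(r).max(1))
    d=q[:2]-Q[:2];c,s=np.cos(Q[2]),np.sin(Q[2]);print("in shaker",c*d[0]+s*d[1],-s*d[0]+c*d[1])
print("bottle",plane(S,(430,335),.02))
E
```

```text
shaker [ 0.5291 -0.0127  1.7906] 102.59589391415881 [3.8337 1.0918 0.4412 1.811  1.2611 1.5062 0.963  1.9512 0.5443 0.4432
 1.248 ]
shaker [ 0.5297 -0.0119  1.7949 -0.0025] 102.83859455180814 [2.576  0.3528 0.8858 1.0184 1.1476 0.7571 1.7955 2.1264 0.5234 0.5555
 1.1438]
tray [0.4573 0.3585 1.5874] 90.95367761666115 [3.0678 2.29   2.3566 4.9452 3.8242 1.4827 0.8991 0.5846]
tray [0.4573 0.3585 1.5874] 90.95369195581871 [3.0678 2.29   2.3566 4.9451 3.8242 1.4828 0.8991 0.5846]
tray [ 0.4562  0.3596  1.6029 -0.0046] 91.83946059894689 [3.4338 2.3462 2.7596 3.4936 2.3307 2.2252 0.869  0.7928]
tray [ 0.4562  0.3596  1.6029 -0.0046] 91.83949592607257 [3.4339 2.3462 2.7596 3.4936 2.3306 2.2252 0.869  0.7928]
lid [ 0.5723 -0.1744  1.8088] 103.63685178044996 [0.5879 0.1966 2.6064 2.3258 0.9223 2.9091 3.9667 2.2771]
in shaker -0.16717313257011368 -0.006858332848308217
lid [ 0.5717 -0.1749  1.7993 -0.0062] 103.09098583701909 [1.1773 1.6265 1.0471 0.9156 1.4001 2.1339 1.3974 0.4254]
in shaker -0.1675833696042986 -0.006172897927653721
stop [ 0.5434 -0.0402  1.8126] 103.85709073455013 [0.1038 1.0146 1.1786 1.0711 0.5739 2.2821 0.8621 0.8258]
in shaker -0.029941094944332666 -0.0079436841669967
stop [ 0.5432 -0.0403  1.8069 -0.0017] 103.5291897282321 [0.4666 1.4994 0.7082 0.6668 0.6217 1.6732 0.5966 1.4078]
in shaker -0.029915341530561176 -0.007705925417911031
bottle [0.6826 0.3705 0.02  ]
```

```bash
cat >> h.py <<'E'
def plan(o,target,yaw,n=None):
    """world straight line + yaw(deg, tool x heading); print per-row numbers. tool points down"""
    w,x,y,z=o["tool_rot"];M=R.from_quat([x,y,z,w]).as_matrix();P=np.array(o["eef_pos"])
    y0=np.degrees(np.arctan2(M[1,0],M[0,0]));dy=(yaw-y0+180)%360-180
    # target rot
    def Rd(a): a=np.radians(a);return np.array([[np.cos(a),np.sin(a),0],[np.sin(a),-np.cos(a),0],[0,0,-1.]])
    Mt=Rd(yaw); rv=R.from_matrix(M.T@Mt).as_rotvec(degrees=True)
    D=np.array(target)-P
    n=n or int(max(np.ceil(np.linalg.norm(D)/0.040),np.ceil(np.abs(rv).max()/4),1))
    C=M.copy();print("n",n,"dyaw",dy,"dist",D)
    rows=[]
    for i in range(n):
        # commanded rotation continues
        d=C.T@D/n/0.12; rows.append("%.3f %.3f %.3f %.3f %.3f %.3f"%(*d,*(rv/n/4))); C=C@R.from_rotvec(rv/n,degrees=True).as_matrix()
    for r in rows: print(r)
E
python3 - <<'E'
from station import bot, imaging, nets
from h import *
np.set_printoptions(precision=4,suppress=True)
o=bot.get_obs();p=imaging.read_camera("wrist");cv2.imwrite("pics/w0.png",p["image"][:,:,::-1]);print(p["fx"],p["mount"])
plan(o,[.49,.17,.40],103)
E
```

```text
346.01295443806686 [[ 1.      0.0008 -0.0005 -0.0004]
 [-0.0006  0.9509  0.3096 -0.0795]
 [ 0.0007 -0.3096  0.9509 -0.1441]
 [ 0.      0.      0.      1.    ]]
n 13 dyaw 39.23158956395926 dist [ 0.1917 -0.4355  0.1687]
-0.196 0.234 -0.108 0.000 -0.000 -0.754
-0.208 0.223 -0.108 0.000 -0.000 -0.754
-0.220 0.212 -0.108 0.000 -0.000 -0.754
-0.230 0.200 -0.108 0.000 -0.000 -0.754
-0.241 0.187 -0.108 0.000 -0.000 -0.754
-0.250 0.175 -0.108 0.000 -0.000 -0.754
-0.259 0.161 -0.108 0.000 -0.000 -0.754
-0.267 0.147 -0.108 0.000 -0.000 -0.754
-0.275 0.133 -0.108 0.000 -0.000 -0.754
-0.281 0.118 -0.108 0.000 -0.000 -0.754
-0.287 0.103 -0.108 0.000 -0.000 -0.754
-0.292 0.088 -0.108 0.000 -0.000 -0.754
-0.296 0.073 -0.108 0.000 -0.000 -0.754
```

View pics/w0.png

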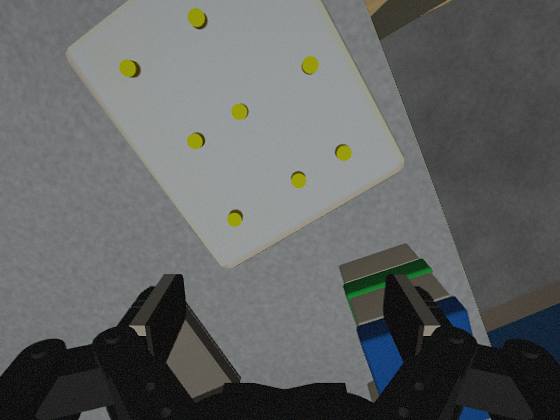

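{"name": "apply_moves", "arguments": {
  "moves": "-1 0 0 -0.34 0 0 0; -1 0 0 -0.34 0 0 0; -1 0 0 -0.34 0 0 0; -1 0 0 -0.34 0 0 0; -1 -0.22 0.24 0 0 0 -0.8; -1 -0.22 0.24 0 0 0 -0.8; -1 -0.23 0.22 0 0 0 -0.8; -1 -0.24 0.2 0 0 0 -0.8; -1 -0.26 0.18 0 0 0 -0.8; -1 -0.27 0.16 0 0 0 -0.8; -1 -0.28 0.14 0 0 0 -0.8; -1 -0.29 0.12 0 0 0 -0.8"
}}

```text
t: 3.65
eef_pos: [0.4108, 0.3205, 0.3947]
tool_rot: [-0.0, 0.71, 0.704, 0.0]
contact_force: [1.4, 1.0, 0.5]
gripper_width: 0.997
```

```bash
python3 - <<'E'
from station import bot, imaging, nets
from h import *
np.set_printoptions(precision=4,suppress=True)
o=bot.get_obs();p=imaging.read_camera("wrist");cv2.imwrite("pics/w1.png",p["image"][:,:,::-1]);print(o["eef_pos"],o["t"],o["q"])
plan(o,[.47,.20,.39],103)
E
```

```text
[0.4108 0.3205 0.3947] 3.65 [-0.8758  0.0999  0.1031  1.695  -0.0106  1.3466  0.7915]
n 4 dyaw 13.482500594585758 dist [ 0.0592 -0.1205 -0.0047]
-0.250 0.125 0.010 0.001 -0.001 -0.843
-0.257 0.111 0.010 0.001 -0.001 -0.843
-0.263 0.095 0.010 0.001 -0.001 -0.843
-0.268 0.080 0.010 0.001 -0.001 -0.843
```

View pics/w1.png

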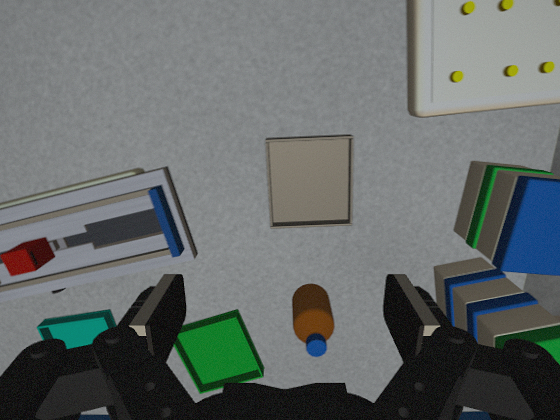

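Wrist view: the grey tray is square on at (310,181), with the fence at (167,220) and the stop at (27,256). I'll measure the tray here, then move over the shaker.

```bash
python3 - <<'E'
from station import bot, imaging, nets
from h import *
np.set_printoptions(precision=4,suppress=True)
o=bot.get_obs();p=imaging.read_camera("wrist");V=wview(p,o)
r=nets.outline_of(p,"tray")
for k in r: print(k["score"],k["rect"], )
print([(k["score"],k["location"]) for k in nets.spot_point(p,"tray")])
best=[k for k in r if 280<(k["rect"][0]+k["rect"][2])/2<340 and k["rect"][1]<200]
if best:
    c,_=cv2.findContours(best[0]["region"].astype(np.uint8),cv2.RETR_EXTERNAL,cv2.CHAIN_APPROX_NONE);c=max(c,key=cv2.contourArea)
    b=cv2.boxPoints(cv2.minAreaRect(c));print(b)
im=cv2.resize(p["image"][110:260,230:400,::-1],None,fx=4,fy=4,interpolation=cv2.INTER_CUBIC);cv2.imwrite("pics/wt.png",im)
np.savez("w1.npz",V=V)
E
```

```text
0.95 [275.0, 126.4, 362.8, 225.9]
0.93 [45.6, 307.9, 120.9, 348.6]
0.89 [176.3, 305.5, 271.6, 391.0]
[(0.86, [96.9, 344.9]), (0.7, [319.8, 171.4]), (0.58, [226.0, 344.6])]
[[272.2082 133.5814]
 [360.6618 129.5608]
 [364.8247 221.1443]
 [276.3711 225.1649]]
```

View pics/wt.png

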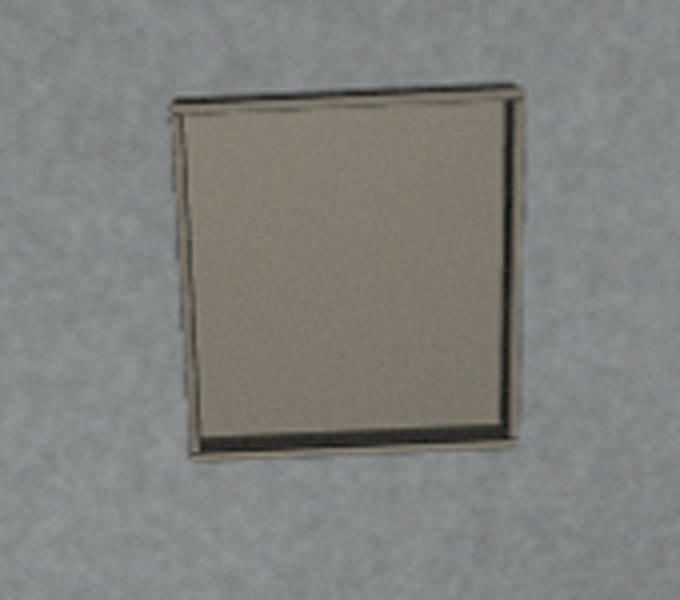

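{"name": "apply_moves", "arguments": {
  "moves": "-1 -0.26 0.15 0 0 0 -0.8; -1 -0.28 0.13 0 0 0 -0.8; -1 -0.3 0.12 0 0 0 -0.8; -1 -0.3 0.1 0 0 0 -0.9; -1 -0.3 0 0 0 0 0; -1 -0.3 0 0 0 0 0; -1 0 0 0 0 0 0"
}}

```text
t: 4.43
eef_pos: [0.4979, 0.1132, 0.3948]
tool_rot: [0.001, 0.629, 0.777, -0.001]
contact_force: [0.1, 0.1, 0.4]
gripper_width: 1.005
```

```bash
python3 - <<'E'
from station import bot, imaging, nets
from h import *
np.set_printoptions(precision=4,suppress=True)
o=bot.get_obs();p=imaging.read_camera("wrist");V=wview(p,o);cv2.imwrite("pics/w2.png",cv2.resize(p["image"][:,:,::-1],(800,600),interpolation=cv2.INTER_CUBIC));print(o["eef_pos"],o["t"],o["q"])
for t,z in (("slot",.072),("window",.072),("fence",.072),("stop",.058),("lid_top",.134),("tipbox",.072)):
    print(t,[(k["score"],k["location"],plane(p,k["location"],z,V)) for k in nets.spot_point(p,t)[:2]])
E
```

```text
[0.4979 0.1132 0.3948] 4.4333 [-0.6092  0.0747  0.2826  1.7258 -0.0186  1.3438  1.4578]
slot [(0.56, [126.5, 166.8], array([ 0.5539, -0.0981,  0.072 ])), (0.33, [448.5, 157.2], array([0.4485, 0.3296, 0.072 ]))]
window [(0.98, [265.6, 160.8], array([0.506 , 0.0876, 0.072 ]))]
fence [(0.93, [316.6, 158.3], array([0.4881, 0.1545, 0.072 ])), (0.6, [201.6, 155.4], array([0.5169, 0.0013, 0.072 ]))]
stop [(0.74, [170.7, 164.1], array([ 0.541 , -0.0426,  0.058 ])), (0.18, [68.6, 166.6], array([ 0.5749, -0.1861,  0.058 ]))]
lid_top [(0.87, [38.4, 174.0], array([ 0.5674, -0.1781,  0.134 ])), (0.63, [171.1, 162.3], array([ 0.5196, -0.0204,  0.134 ]))]
tipbox [(0.77, [71.2, 168.8], array([ 0.5728, -0.1742,  0.072 ])), (0.63, [315.2, 160.0], array([0.4908, 0.1532, 0.072 ]))]
```

View pics/w2.png

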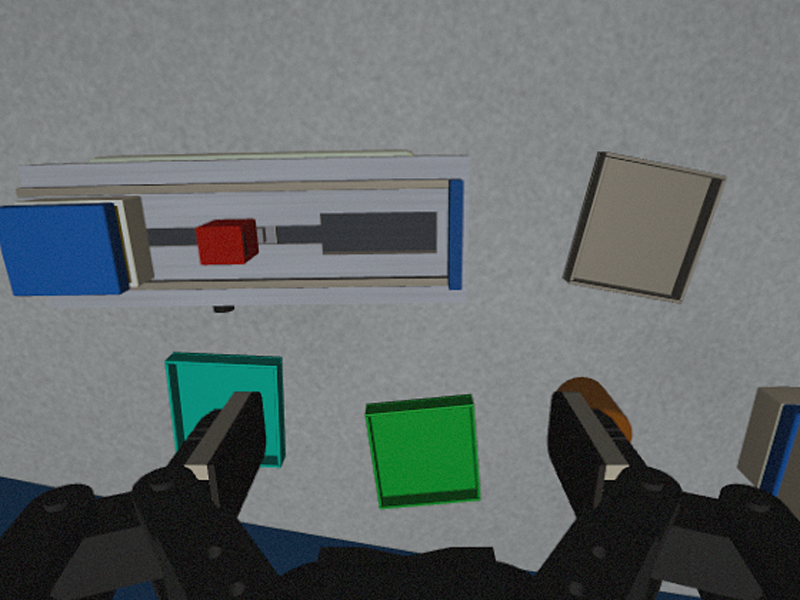

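```bash
python3 - <<'E'
from station import bot, imaging, nets
import numpy as np
from h import *
o=bot.get_obs();p=imaging.read_camera("wrist");V=wview(p,o);np.savez("w2.npz",V=V,img=p["image"])
I=p["image"][:,:,::-1]
for n,(x0,y0,x1,y1) in {"a":(130,100,330,220),"b":(390,100,515,215)}.items():
    cv2.imwrite(f"pics/w2{n}.png",cv2.resize(I[y0:y1,x0:x1],None,fx=4,fy=4,interpolation=cv2.INTER_CUBIC))
E
```

```text
(no output)
```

View pics/w2a.png

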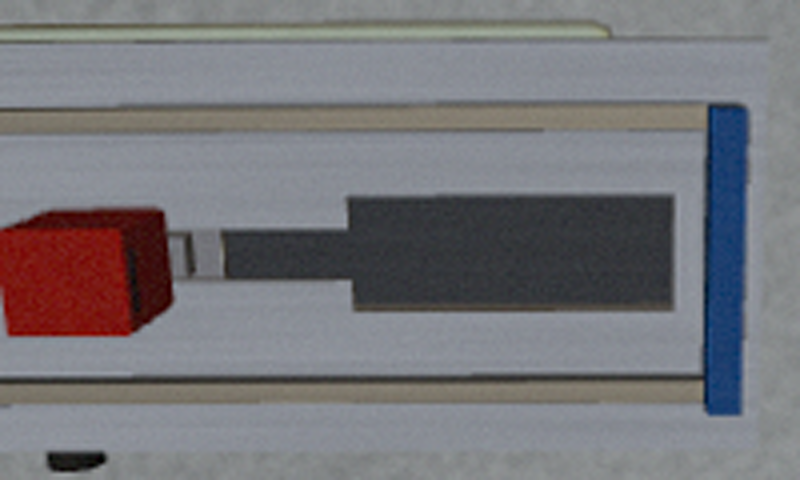

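View pics/w2b.png

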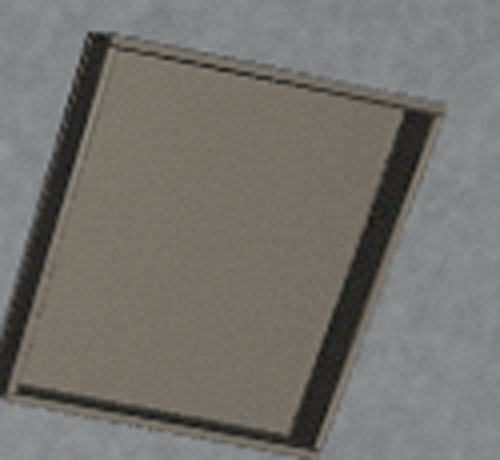

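```bash
python3 - <<'E'
from station import bot, imaging, nets
from h import *
from scipy.optimize import least_squares
np.set_printoptions(precision=4,suppress=True)
p=imaging.read_camera("wrist");d=np.load("w2.npz");V=d["V"]
def fit(obs,x0,zfree=False):
    def w(q,X):
        c,s=np.cos(q[2]),np.sin(q[2]); return np.array([q[0]+c*X[0]-s*X[1],q[1]+s*X[0]+c*X[1],X[2]+(q[3] if zfree else 0)])
    f=lambda q:np.concatenate([proj(p,w(q,X),V)[0]-uv for uv,X in obs])
    r=least_squares(f,x0+([0] if zfree else []),x_scale=0.01,loss="soft_l1"); return r.x,f(r.x).reshape(-1,2)
a=lambda u,v:(130+u/4,100+v/4);b=lambda u,v:(390+u/4,100+v/4)
sh=[(a(347,197),(.045,.02,.072)),(a(674,196),(.155,.02,.072)),(a(674,311),(.155,-.02,.072)),(a(352,311),(.045,-.02,.072)),
(a(709,105),(.165,.05,.097)),(a(748,105),(.177,.05,.097)),(a(743,415),(.177,-.05,.097)),(a(707,413),(.165,-.05,.097)),
(a(768,38),(.185,.07,.072)),(a(755,452),(.185,-.07,.072))]
for zf in (0,1):
    q,r=fit(sh,[.528,-.01,1.8],zf);print("shaker",q,np.degrees(q[2]),np.abs(r).max(1))
    if not zf:Q=q
st=[(a(0,228),(-.02,.017,.12)),(a(122,229),(.02,.017,.12)),(a(132,335),(.02,-.017,.12)),(a(8,335),(-.02,-.017,.12))]
for zf in (0,1):
    q,r=fit(st,[.54,-.04,1.8],zf);dd=q[:2]-Q[:2];c,s=np.cos(Q[2]),np.sin(Q[2])
    print("stop",q,np.degrees(q[2]),np.abs(r).max(1),"in shaker",c*dd[0]+s*dd[1],-s*dd[0]+c*dd[1])
lid=[((87/1.4286,204/1.4286),(.049,.039,.134))]
C=[b(112,36),b(445,106),b(318,455),b(8,398)]
print([plane(p,u,.025,V) for u in C])
for hx,hy,n in ((.07,.065,"x across"),(.065,.07,"y across")):
    t=[(C[0],(-hx,hy,.025)),(C[1],(hx,hy,.025)),(C[2],(hx,-hy,.025)),(C[3],(-hx,-hy,.025))]
    q,r=fit(t,[.45,.36,1.57]);print("tray",n,q,np.degrees(q[2]),np.abs(r).max(1))
# lid corners
k=560/800
L=[(114*k,204*k),(128*k,292*k)]
for u in L:
    X=plane(p,u,.134,V);dd=X[:2]-Q[:2];print("lid front corner in shaker",c*dd[0]+s*dd[1],-s*dd[0]+c*dd[1])
o=bot.get_obs()
for x in (-.03,.1,-.24,.115):
    print(x,Q[0]+c*x,Q[1]+s*x)
E
```

```text
shaker [ 0.5322 -0.0097  1.8005] 103.16120217348727 [0.3346 0.6753 0.2316 0.5171 0.6824 0.6312 0.349  0.3825 0.1843 1.1255]
shaker [ 0.5319 -0.0099  1.8006  0.0019] 103.16695211597705 [0.4356 0.716  0.1555 0.3789 0.5441 0.4917 0.2557 0.5672 0.1267 0.9218]
stop [ 0.5392 -0.0435  1.7805] 102.01473921165756 [1.4782 0.5489 0.6012 0.1705] in shaker -0.03443108551469846 0.0008761030275358595
stop [ 0.5433 -0.0485  1.7765 -0.0147] 101.7862623137876 [0.7253 0.2808 0.0689 0.4446] in shaker -0.04031739459941146 -0.0020338343596826465
[array([0.3903, 0.294 , 0.025 ]), array([0.3854, 0.4223, 0.025 ]), array([0.5226, 0.4273, 0.025 ]), array([0.5277, 0.2996, 0.025 ])]
tray x across [0.456  0.3618 1.5867] 90.91282094704758 [2.5008 4.3887 3.8802 4.3595]
tray y across [0.4568 0.3609 1.609 ] 92.18775817425418 [0.7785 0.8172 1.1113 0.9201]
lid front corner in shaker -0.10325941421692802 0.03749334349973796
lid front corner in shaker -0.10499235996598898 -0.037936765580105836
-0.03 0.5389941824389777 -0.03895176075580936
0.1 0.5093942797645918 0.0876335692065006
-0.24 0.5868094098360624 -0.24343575531031006
0.115 0.5059789063790857 0.10223956881753636
```

```bash
python3 - <<'E'
from station import bot
from h import *
o=bot.get_obs();plan(o,[.5398,-.0432,.165],103.16)
E
```

```text
n 8 dyaw 0.46647042637374625 dist [ 0.04377531 -0.16427261 -0.22940584]
-0.177 0.007 0.239 -0.000 -0.000 -0.015
-0.177 0.007 0.239 -0.000 -0.000 -0.015
-0.177 0.007 0.239 -0.000 -0.000 -0.015
-0.177 0.006 0.239 -0.000 -0.000 -0.015
-0.177 0.006 0.239 -0.000 -0.000 -0.015
-0.177 0.006 0.239 -0.000 -0.000 -0.015
-0.177 0.006 0.239 -0.000 -0.000 -0.015
-0.177 0.006 0.239 -0.000 -0.000 -0.015
```

{"name": "apply_moves", "arguments": {
  "moves": "-0.53 -0.177 0.007 0.239 0 0 -0.015; -0.53 -0.177 0.007 0.239 0 0 -0.015; -0.53 -0.177 0.007 0.239 0 0 -0.015; -0.53 -0.177 0.006 0.239 0 0 -0.015; -0.53 -0.177 0.006 0.239 0 0 -0.015; -0.53 -0.177 0.006 0.239 0 0 -0.015; -0.53 -0.177 0.006 0.239 0 0 -0.015; -0.53 -0.177 0.006 0.239 0 0 -0.015; -0.53 0 0 0 0 0 0; -0.53 0 0 0 0 0 0",
  "force": 40
}}

```text
t: 5.72
eef_pos: [0.5388, -0.0452, 0.1636]
tool_rot: [-0.001, 0.623, 0.782, -0.001]
contact_force: [-0.7, 1.4, 0.6]
gripper_width: 0.765
```

```bash
python3 - <<'E'
from station import bot,imaging
from h import *
o=bot.get_obs();print(o["eef_pos"],o["contact_force"]);p=imaging.read_camera("wrist");cv2.imwrite("pics/w3.png",p["image"][:,:,::-1]);p=imaging.read_camera("side");cv2.imwrite("pics/s3.png",cv2.resize(p["image"][140:300,160:400,::-1],None,fx=3,fy=3));plan(o,[.5398,-.0432,.075],103.16)
E
```

```text
[ 0.53880221 -0.04521208  0.16359714] [-0.7392492   1.35968928  0.58904059]
n 3 dyaw 0.21898183982506225 dist [ 0.00099779  0.00201208 -0.08859714]
0.005 0.005 0.246 -0.018 -0.000 -0.018
0.005 0.005 0.246 -0.018 -0.000 -0.018
0.005 0.004 0.246 -0.018 -0.000 -0.018
```

View pics/w3.png

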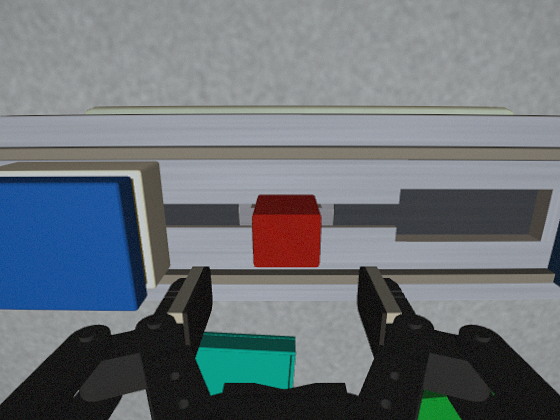

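View pics/s3.png

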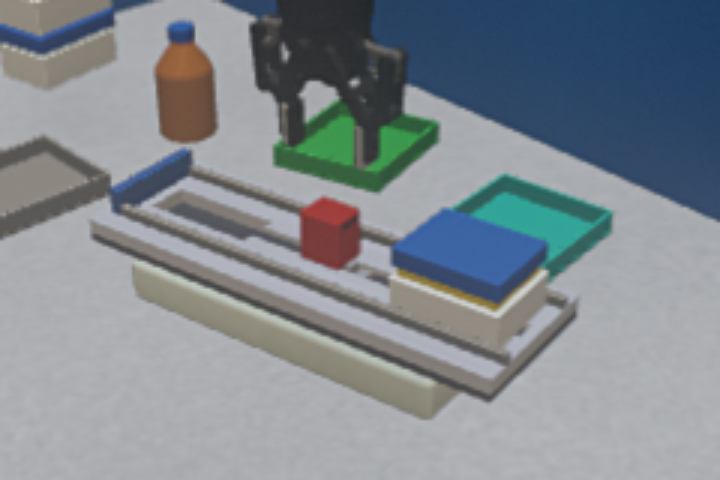

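```bash
python3 - <<'E'
from station import bot,imaging
from h import *
o=bot.get_obs();p=imaging.read_camera("wrist");V=wview(p,o)
Q=[.5322,-.0097];c,s=np.cos(1.8005),np.sin(1.8005)
def sh(X): d=np.array(X[:2])-Q;return round((c*d[0]+s*d[1])*1e3,1),round((-s*d[0]+c*d[1])*1e3,1)
print("tcp",sh(o["eef_pos"]))
for u in ((254,211),(319,211),(321,266),(253,266)): print(sh(plane(p,u,.12,V)))
for u in ((400,190),(550,189),(547,241),(396,241)): print("win",sh(plane(p,u,.072,V)))
for u in ((134,177),(146,310)): print("lid",sh(plane(p,u,.134,V)))
E
```

```text
tcp (np.float64(-34.7), np.float64(-0.4))
(np.float64(-52.5), np.float64(16.7))
(np.float64(-14.9), np.float64(16.7))
(np.float64(-12.6), np.float64(-18.7))
(np.float64(-54.1), np.float64(-18.7))
win (np.float64(47.4), np.float64(16.6))
win (np.float64(157.0), np.float64(17.5))
win (np.float64(164.5), np.float64(-23.2))
win (np.float64(48.5), np.float64(-22.8))
lid (np.float64(-113.4), np.float64(40.0))
lid (np.float64(-117.3), np.float64(-40.8))
```

{"name": "apply_moves", "arguments": {
  "moves": "-0.53 0.005 0.005 0.246 0 0 -0.018; -0.53 0.005 0.005 0.246 0 0 -0.018; -0.53 0.005 0.004 0.23 0 0 -0.018; -0.53 0 0 0 0 0 0; 0.3 0 0 0 0 0 0; 1 0 0 0 0 0 0; 1 0 0 0 0 0 0; 1 0 0 0 0 0 0; 1 0 0 0 0 0 0; 1 0 0 0 0 0 0",
  "force": 40
}}

```text
t: 6.7
eef_pos: [0.5428, -0.0422, 0.0807]
tool_rot: [0.001, 0.621, 0.784, 0.002]
contact_force: [-1.0, 0.9, 8.7]
gripper_width: 0.463
```

```bash
python3 - <<'E'
from station import bot,imaging
from h import *
o=bot.get_obs();print(o["eef_pos"],o["contact_force"],o["torque"]);p=imaging.read_camera("wrist");cv2.imwrite("pics/w4.png",p["image"][:,:,::-1]);p=imaging.read_camera("side");cv2.imwrite("pics/s4.png",cv2.resize(p["image"][140:300,160:400,::-1],None,fx=3,fy=3,interpolation=cv2.INTER_CUBIC))
o=bot.get_obs();print(o["eef_pos"],o["contact_force"],o["torque"])
E
```

```text
[ 0.54280955 -0.04218294  0.08067817] [-0.96438959  0.9245075   8.70106982] [0.14512581 0.27208733 0.03255544]
[ 0.54278833 -0.04216667  0.08068163] [-1.1187464  -0.43876824  8.25987933] [0.07719155 0.21945203 0.02397044]
```

View pics/w4.png

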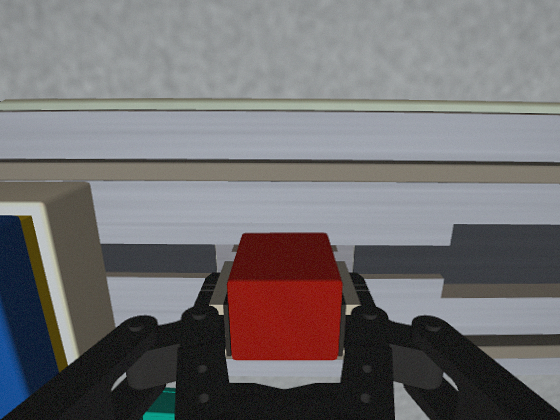

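View pics/s4.png

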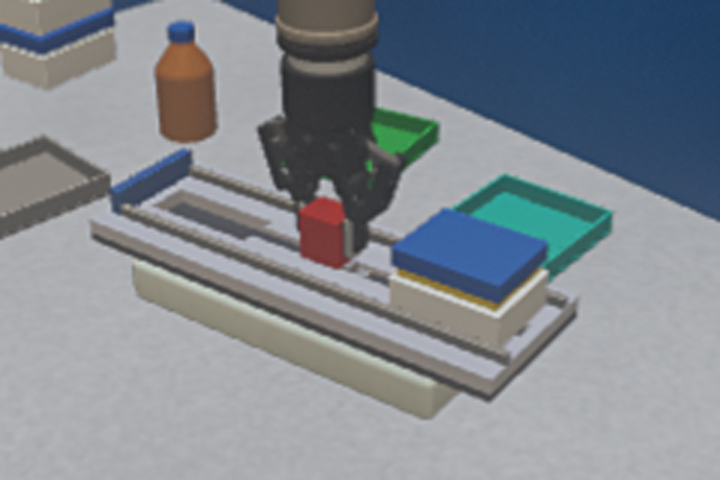

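{"name": "apply_moves", "arguments": {
  "moves": "1 0 0 -0.03 0 0 0; 1 0 0 0 0 0 0; 1 0.05 0 0 0 0 0; 1 0.1 0 0 0 0 0; 1 0.1 0 0 0 0 0; 1 0.1 0 0 0 0 0; 1 0 0 0 0 0 0"
}}

```text
t: 7.38
eef_pos: [0.5305, 0.0027, 0.0818]
tool_rot: [-0.001, 0.619, 0.786, 0.0]
contact_force: [-0.4, 1.1, -2.6]
gripper_width: 0.462
```

```bash
cat >> h.py <<'E'
def sh(X):
    c,s=np.cos(1.8005),np.sin(1.8005);d=np.array(X[:2])-[.5322,-.0097];return round(float(c*d[0]+s*d[1])*1e3,1),round(float(-s*d[0]+c*d[1])*1e3,1)
def w(x,y=0):
    c,s=np.cos(1.8005),np.sin(1.8005);return [.5322+c*x-s*y,-.0097+s*x+c*y]
E
python3 - <<'E'
from station import bot
from h import *
o=bot.get_obs();print(sh(o["eef_pos"]),o["eef_pos"],o["contact_force"],o["torque"],o["gripper_width"]); plan(o,w(.1)+[float(o["eef_pos"][2])],103.16)
E
```

```text
(12.5, -1.2) [0.53051523 0.00270114 0.08179684] [-0.36633787  1.13613002 -2.62354576] [ 0.05584033 -0.01973473 -0.03219615] 0.4618468488417521
n 3 dyaw -0.3783234859517961 dist [-0.02108413  0.08497225  0.        ]
0.243 -0.002 0.001 -0.003 -0.010 0.032
0.243 -0.002 0.000 -0.003 -0.010 0.032
0.243 -0.003 0.000 -0.003 -0.010 0.032
```

{"name": "apply_moves", "arguments": {
  "moves": "1 0.06 0 0 0 0 0; 1 0.1 0 0 0 0 0.01; 1 0.11 0 0 0 0 0.02; 1 0.11 0 0 0 0 0.02; 1 0.11 0 0 0 0 0.02; 1 0.11 0 0 0 0 0.02; 1 0.09 0 0 0 0 0; 1 0.04 0 0 0 0 0; 1 0 0 0 0 0 0; 1 0 0 0 0 0 0"
}}

```text
t: 8.22
eef_pos: [0.5115, 0.0836, 0.082]
tool_rot: [0.0, 0.623, 0.782, -0.0]
contact_force: [0.1, 0.3, -1.3]
gripper_width: 0.463
```

```bash
python3 - <<'E'
from station import bot,imaging
from h import *
o=bot.get_obs();print(sh(o["eef_pos"]),o["eef_pos"],o["contact_force"],o["torque"],o["gripper_width"])
p=imaging.read_camera("wrist");cv2.imwrite("pics/w5.png",p["image"][:,:,::-1]);p=imaging.read_camera("side");cv2.imwrite("pics/s5.png",cv2.resize(p["image"][140:300,160:400,::-1],None,fx=3,fy=3,interpolation=cv2.INTER_CUBIC))
plan(o,w(.1)+[.19],103.16)
E
```

```text
(95.6, -1.1) [0.51153481 0.08362972 0.08203054] [ 0.06232552  0.34619292 -1.32620386] [0.01994626 0.01728972 0.03734166] 0.4632750033024835
n 3 dyaw 0.24466522107326227 dist [-0.00210371  0.00404367  0.10796946]
0.012 -0.003 -0.300 0.000 0.001 -0.020
0.012 -0.003 -0.300 0.000 0.001 -0.020
0.012 -0.003 -0.300 0.000 0.001 -0.020
```

View pics/w5.png

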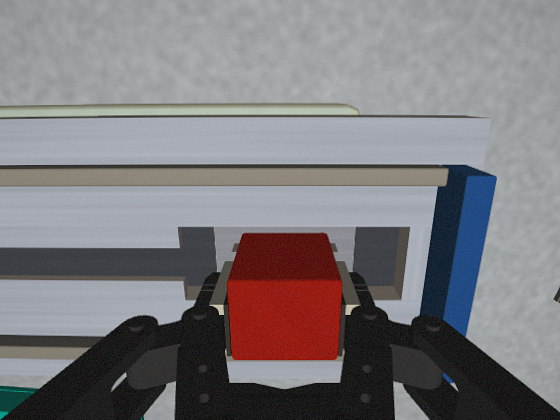

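View pics/s5.png

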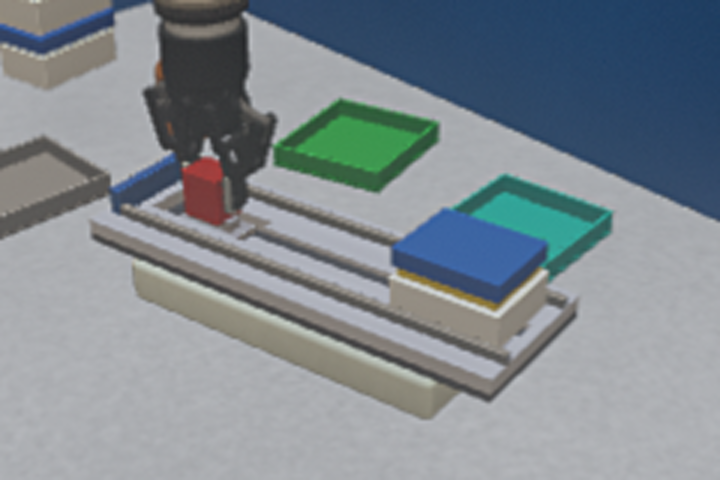

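{"name": "apply_moves", "arguments": {
  "moves": "1 0 0 -0.1 0 0 0; 1 0 0 -0.15 0 0 0; 1 0 0 -0.2 0 0 0; 1 0 0 -0.2 0 0 0; 1 0 0 -0.2 0 0 0; 1 0 0 -0.1 0 0 0; 1 0 0 0 0 0 0",
  "force": 50
}}

```text
t: 8.9
eef_pos: [0.5135, 0.0831, 0.1989]
tool_rot: [0.001, 0.624, 0.781, 0.002]
contact_force: [-0.1, 0.3, -1.5]
gripper_width: 0.463
```

```bash
python3 - <<'E'
from station import bot,imaging
from h import *
o=bot.get_obs();print(o["eef_pos"],o["contact_force"],o["torque"],o["gripper_width"])
p=imaging.read_camera("wrist");cv2.imwrite("pics/w6.png",p["image"][:,:,::-1]);p=imaging.read_camera("side");cv2.imwrite("pics/s6.png",cv2.resize(p["image"][120:280,120:360,::-1],None,fx=3,fy=3,interpolation=cv2.INTER_CUBIC))
plan(o,[.4568,.3609,.18],103.16)
E
```

```text
[0.51352391 0.0830702  0.19885587] [-0.08678631  0.30299174 -1.52901457] [ 0.03514127 -0.05949863  0.01535561] 0.4629669944650962
n 8 dyaw 0.36638478659446605 dist [-0.05672391  0.2778298  -0.01885587]
0.295 0.006 0.020 0.010 -0.001 -0.011
0.295 0.007 0.020 0.010 -0.001 -0.011
0.295 0.007 0.020 0.010 -0.001 -0.011
0.295 0.007 0.020 0.010 -0.001 -0.011
0.295 0.007 0.020 0.010 -0.001 -0.011
0.295 0.008 0.020 0.010 -0.001 -0.011
0.295 0.008 0.020 0.010 -0.001 -0.011
0.295 0.008 0.020 0.010 -0.001 -0.011
```

View pics/s6.png

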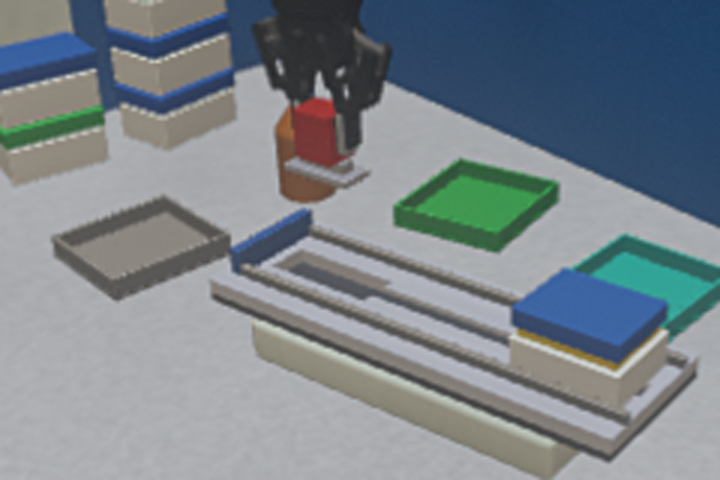

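View pics/w6.png

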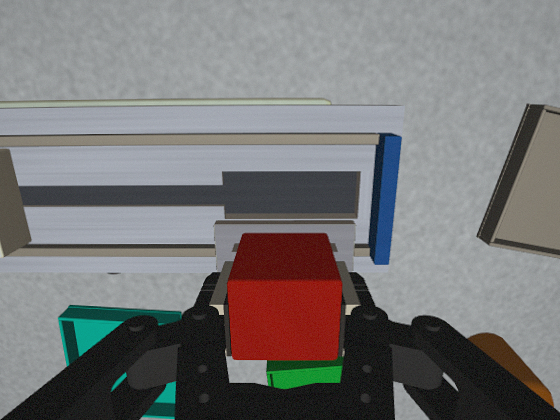

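The stop is out, held upright and square. Now to carry it over the grey tray.

{"name": "apply_moves", "arguments": {
  "moves": "1 0.15 0.004 0.01 0 0 -0.01; 1 0.27 0.007 0.02 0 0 -0.01; 1 0.295 0.007 0.02 0 0 -0.01; 1 0.295 0.007 0.02 0 0 -0.01; 1 0.295 0.007 0.02 0 0 -0.01; 1 0.295 0.007 0.02 0 0 -0.01; 1 0.295 0.008 0.02 0 0 -0.01; 1 0.27 0.008 0.02 0 0 -0.01; 1 0.15 0.008 0.02 0 0 0; 1 0.05 0 0 0 0 0; 1 0 0 0 0 0 0; 1 0 0 0 0 0 0"
}}

```text
t: 10.0
eef_pos: [0.4547, 0.3602, 0.1744]
tool_rot: [0.0, 0.621, 0.784, -0.001]
contact_force: [0.6, -0.2, -1.1]
gripper_width: 0.461
```

```bash
python3 - <<'E'
from station import bot,imaging
from h import *
o=bot.get_obs();print(o["eef_pos"],o["contact_force"],o["torque"],o["gripper_width"])
p=imaging.read_camera("wrist");cv2.imwrite("pics/w7.png",p["image"][:,:,::-1])
plan(o,[.4568,.3609,.034],103.16)
E
```

```text
[0.45468852 0.36019452 0.17438496] [ 0.61545767 -0.23521269 -1.14530756] [ 0.02195984  0.0020166  -0.04915114] 0.4607296071487099
n 4 dyaw -0.011796839151543281 dist [ 0.00211148  0.00070548 -0.14038496]
0.001 0.005 0.292 -0.006 0.008 0.001
0.001 0.005 0.292 -0.006 0.008 0.001
0.001 0.005 0.292 -0.006 0.008 0.001
0.001 0.005 0.292 -0.006 0.008 0.001
```

View pics/w7.png

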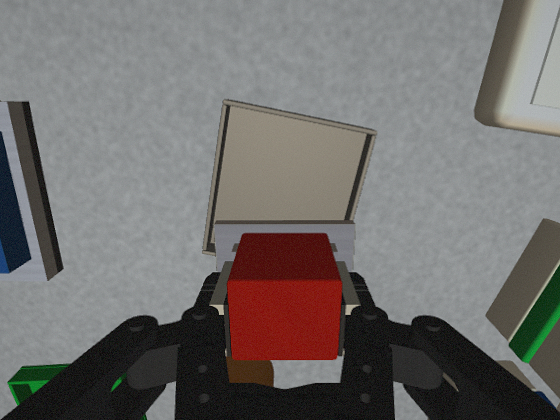

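```bash
python3 - <<'E'
from station import bot,imaging
from h import *
o=bot.get_obs();p=imaging.read_camera("wrist");V=wview(p,o)
A,B,C=[plane(p,u,.025,V) for u in ((226,100),(376,131),(204,254))]
print(A,B,C,(B+C)/2,np.linalg.norm(A-B),np.linalg.norm(A-C))
E
```

```text
[0.39007853 0.29506454 0.025     ] [0.38595397 0.42133875 0.025     ] [0.5300787  0.29935362 0.025     ] [0.45801633 0.36034618 0.025     ] 0.12634154963494032 0.14006585343736888
```

{"name": "apply_moves", "arguments": {
  "moves": "1 0.001 0.005 0.22 0 0 0; 1 0.001 0.005 0.28 0 0 0; 1 0.001 0.005 0.22 0 0 0; 1 0 0 0.1 0 0 0; 1 0 0 0 0 0 0; 1 0 0 0 0 0 0"
}}

```text
t: 10.6
eef_pos: [0.457, 0.3618, 0.0776]
tool_rot: [0.0, 0.622, 0.783, -0.0]
contact_force: [0.6, 0.4, -1.9]
gripper_width: 0.46
```

{"name": "apply_moves", "arguments": {
  "moves": "1 0 0 0.18 0 0 0; 1 0 0 0.1 0 0 0; 1 0 0 0.05 0 0 0; 1 0 0 0.02 0 0 0; 1 0 0 0.01 0 0 0; 1 0 0 0 0 0 0"
}}

```text
t: 11.1
eef_pos: [0.4567, 0.3629, 0.0346]
tool_rot: [0.0, 0.621, 0.784, 0.0]
contact_force: [-0.5, 0.3, -1.0]
gripper_width: 0.467
```

```bash
python3 - <<'E'
from station import bot,imaging
from h import *
o=bot.get_obs();print(o["eef_pos"],o["contact_force"],o["torque"],o["gripper_width"])
p=imaging.read_camera("side");cv2.imwrite("pics/s8.png",cv2.resize(p["image"][120:250,90:290,::-1],None,fx=4,fy=4,interpolation=cv2.INTER_CUBIC))
E
```

```text
[0.45671547 0.36294946 0.03456326] [-0.5108384   0.32987259 -1.04772784] [ 0.03767203 -0.00539261  0.03288683] 0.46651841899604646
```

View pics/s8.png

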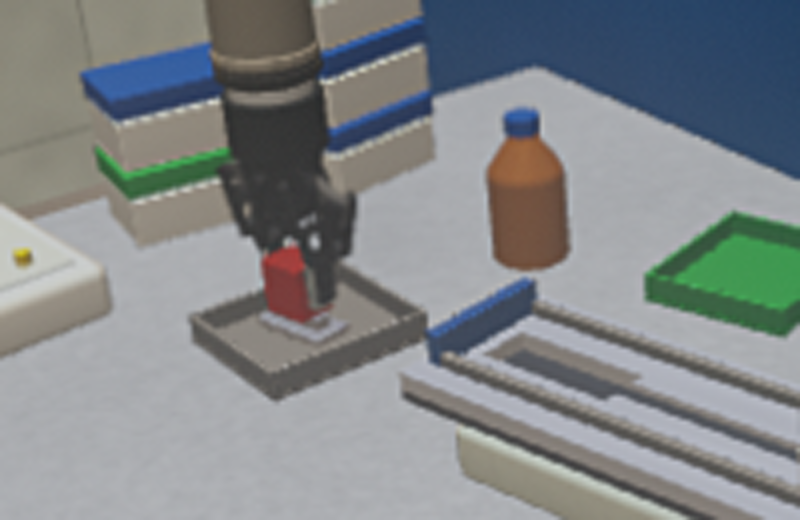

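Over the tray centre. Lowering gently now, about 1 mm per row.

{"name": "apply_moves", "arguments": {
  "moves": "1 0 0 0.01 0 0 0; 1 0 0 0.01 0 0 0; 1 0 0 0.01 0 0 0; 1 0 0 0 0 0 0; 1 0 0 0 0 0 0"
}}

```text
t: 11.57
eef_pos: [0.4563, 0.3627, 0.0304]
tool_rot: [-0.0, 0.621, 0.784, -0.0]
contact_force: [0.1, -0.1, -1.3]
gripper_width: 0.462
```

{"name": "apply_moves", "arguments": {
  "moves": "1 0 0 0.01 0 0 0; 1 0 0 0.01 0 0 0; 1 0 0 0 0 0 0; 1 0 0 0 0 0 0"
}}

```text
t: 11.9
eef_pos: [0.4563, 0.3626, 0.0279]
tool_rot: [-0.0, 0.621, 0.784, -0.0]
contact_force: [-0.1, -0.9, -2.2]
gripper_width: 0.462
```

{"name": "apply_moves", "arguments": {
  "moves": "1 0 0 0.01 0 0 0; 1 0 0 0 0 0 0; 1 0 0 0 0 0 0"
}}

```text
t: 12.15
eef_pos: [0.4565, 0.3628, 0.0269]
tool_rot: [0.0, 0.621, 0.784, 0.0]
contact_force: [0.2, 0.6, -1.3]
gripper_width: 0.461
```

{"name": "apply_moves", "arguments": {
  "moves": "1 0 0 0.01 0 0 0; 1 0 0 0 0 0 0; 1 0 0 0 0 0 0"
}}

```text
t: 12.4
eef_pos: [0.4565, 0.3628, 0.0268]
tool_rot: [-0.0, 0.621, 0.784, 0.0]
contact_force: [-2.6, -1.9, 10.6]
gripper_width: 0.463
```

{"name": "apply_moves", "arguments": {
  "moves": "1 0 0 -0.006 0 0 0; 1 0 0 0 0 0 0; 0.05 0 0 0 0 0 0; 0 0 0 0 0 0 0; -0.1 0 0 0 0 0 0; -0.3 0 0 0 0 0 0; -0.4 0 0 0 0 0 0; -0.4 0 0 0 0 0 0; -0.4 0 0 0 0 0 0"
}}

```text
t: 13.15
eef_pos: [0.4564, 0.3627, 0.0262]
tool_rot: [-0.0, 0.621, 0.784, -0.0]
contact_force: [-0.2, -0.2, 0.2]
gripper_width: 0.698
```

```bash
python3 - <<'E'
from station import bot,imaging
from h import *
o=bot.get_obs();print(o["eef_pos"],o["contact_force"],o["gripper_width"])
p=imaging.read_camera("wrist");cv2.imwrite("pics/w9.png",p["image"][:,:,::-1])
E
```

```text
[0.45636939 0.36266011 0.02624688] [-0.20848439 -0.24655772  0.16551755] 0.6975757416191595
```

View pics/w9.png

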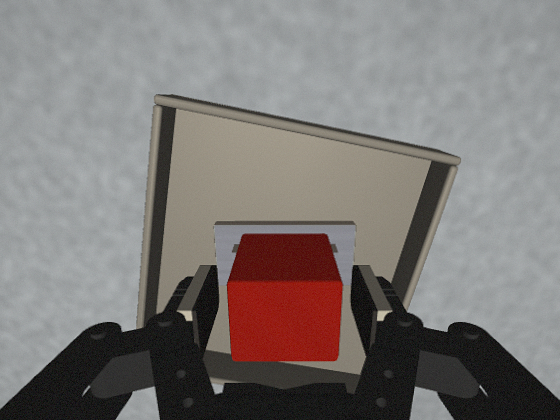

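{"name": "apply_moves", "arguments": {
  "moves": "-0.4 0 0 -0.1 0 0 0; -0.4 0 0 -0.2 0 0 0; -0.4 0 0 -0.34 0 0 0; -0.4 0 0 -0.34 0 0 0; -0.4 0 0 -0.34 0 0 0; -0.4 0 0 -0.34 0 0 0; -0.4 0 0 -0.2 0 0 0; -0.4 0 0 0 0 0 0"
}}

```text
t: 13.87
eef_pos: [0.4591, 0.3645, 0.257]
tool_rot: [0.0, 0.621, 0.784, 0.006]
contact_force: [-0.4, -0.4, 0.2]
gripper_width: 0.702
```

```bash
python3 - <<'E'
from station import bot,imaging
from h import *
o=bot.get_obs();print(o["eef_pos"],o["q"])
p=imaging.read_camera("wrist");cv2.imwrite("pics/w10.png",p["image"][:,:,::-1])
plan(o,w(-.265)+[.20],13.16)
E
```

```text
[0.45909229 0.36450748 0.25704581] [-0.99993564  0.30469094  0.27912621  1.76927765 -0.09557655  1.06901029
  1.11301761]
n 23 dyaw -90.0291304578442 dist [ 0.13344529 -0.63224696 -0.05704581]
-0.234 -0.005 0.019 0.002 -0.008 0.979
-0.234 0.011 0.019 0.002 -0.008 0.979
-0.233 0.027 0.019 0.002 -0.008 0.979
-0.230 0.042 0.019 0.002 -0.008 0.979
-0.227 0.058 0.020 0.002 -0.008 0.979
-0.222 0.073 0.020 0.002 -0.008 0.979
-0.217 0.088 0.020 0.002 -0.008 0.979
-0.210 0.103 0.020 0.002 -0.008 0.979
-0.203 0.117 0.020 0.002 -0.008 0.979
-0.194 0.131 0.020 0.002 -0.008 0.979
-0.185 0.144 0.020 0.002 -0.008 0.979
-0.175 0.156 0.020 0.002 -0.008 0.979
-0.164 0.167 0.020 0.002 -0.008 0.979
-0.152 0.178 0.020 0.002 -0.008 0.979
-0.139 0.188 0.021 0.002 -0.008 0.979
-0.126 0.197 0.021 0.002 -0.008 0.979
-0.112 0.205 0.021 0.002 -0.008 0.979
-0.098 0.213 0.021 0.002 -0.008 0.979
-0.083 0.219 0.021 0.002 -0.008 0.979
-0.068 0.224 0.021 0.002 -0.008 0.979
-0.053 0.228 0.021 0.002 -0.008 0.979
-0.037 0.231 0.021 0.002 -0.008 0.979
-0.021 0.233 0.021 0.002 -0.008 0.979
```

View pics/w10.png

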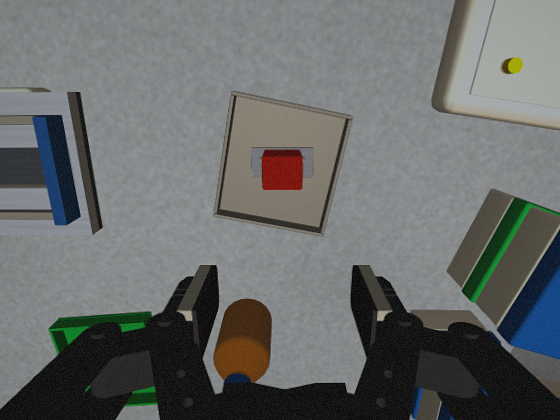

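The stop stands upright in the middle of the grey tray at (282,170). I'll travel behind the box while turning the tool.

{"name": "apply_moves", "arguments": {
  "moves": "1 -0.234 -0.005 0.019 0.002 -0.008 0.979; 1 -0.234 0.011 0.019 0.002 -0.008 0.979; 1 -0.233 0.027 0.019 0.002 -0.008 0.979; 1 -0.23 0.042 0.019 0.002 -0.008 0.979; 1 -0.227 0.058 0.02 0.002 -0.008 0.979; 1 -0.222 0.073 0.02 0.002 -0.008 0.979; 1 -0.217 0.088 0.02 0.002 -0.008 0.979; 1 -0.21 0.103 0.02 0.002 -0.008 0.979; 1 -0.203 0.117 0.02 0.002 -0.008 0.979; 1 -0.194 0.131 0.02 0.002 -0.008 0.979; 1 -0.185 0.144 0.02 0.002 -0.008 0.979; 1 -0.175 0.156 0.02 0.002 -0.008 0.979"
}}

```text
t: 14.92
eef_pos: [0.5253, 0.0306, 0.2216]
tool_rot: [0.002, 0.883, 0.469, -0.003]
contact_force: [0.9, 0.1, -0.6]
gripper_width: 0.0
```

{"name": "apply_moves", "arguments": {
  "moves": "1 -0.164 0.167 0.02 0.002 -0.008 0.979; 1 -0.152 0.178 0.02 0.002 -0.008 0.979; 1 -0.139 0.188 0.021 0.002 -0.008 0.979; 1 -0.126 0.197 0.021 0.002 -0.008 0.979; 1 -0.112 0.205 0.021 0.002 -0.008 0.979; 1 -0.098 0.213 0.021 0.002 -0.008 0.979; 1 -0.083 0.219 0.021 0.002 -0.008 0.979; 1 -0.068 0.224 0.021 0.002 -0.008 0.979; 1 -0.053 0.228 0.021 0.002 -0.008 0.979; 1 -0.037 0.231 0.021 0.002 -0.008 0.979; 1 -0.021 0.233 0.021 0.002 -0.008 0.979; 1 0 0 0 0 0 0"
}}

```text
t: 15.92
eef_pos: [0.5876, -0.2766, 0.196]
tool_rot: [0.006, 0.994, 0.109, -0.006]
contact_force: [-0.9, -0.8, 0.1]
gripper_width: 0.002
```

```bash
python3 - <<'E'
from station import bot,imaging
from h import *
o=bot.get_obs();print(o["t"],o["eef_pos"],sh(o["eef_pos"]),o["q"])
p=imaging.read_camera("wrist");V=wview(p,o);cv2.imwrite("pics/w11.png",p["image"][:,:,::-1])
p=imaging.read_camera("side");cv2.imwrite("pics/s11.png",p["image"][:,:,::-1])
plan(o,w(-.265)+[.086],13.16)
E
```

```text
15.9167 [ 0.58756183 -0.27658515  0.19595643] (-272.5, 6.9) [-0.17922587  0.56913219  0.74975107  1.68921504 -0.41667658  1.05699947
  0.91991101]
n 3 dyaw 0.6384949618794735 dist [ 0.00497575  0.00884566 -0.10995643]
0.023 -0.024 0.305 0.048 0.061 -0.053
0.021 -0.023 0.305 0.048 0.061 -0.053
0.020 -0.022 0.305 0.048 0.061 -0.053
```

View pics/w11.png

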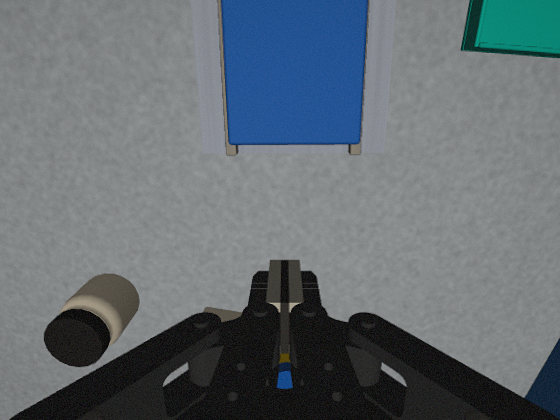

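View pics/s11.png

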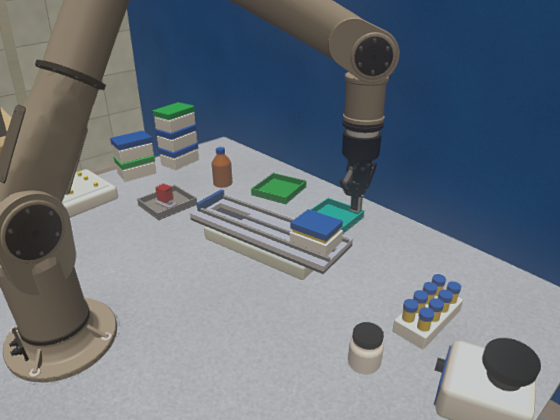

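{"name": "apply_moves", "arguments": {
  "moves": "1 0.023 -0.024 0.305 0.048 0.061 -0.053; 1 0.021 -0.023 0.305 0.048 0.061 -0.053; 1 0.02 -0.022 0.305 0.048 0.061 -0.053; 1 0 0 0.03 0 0 0; 1 0 0 0 0 0 0; 1 0 0 0 0 0 0"
}}

```text
t: 16.52
eef_pos: [0.595, -0.2605, 0.0846]
tool_rot: [-0.002, 0.993, 0.12, 0.001]
contact_force: [1.0, 0.4, 1.8]
gripper_width: 0.001
```

```bash
python3 - <<'E'
from station import bot,imaging
from h import *
o=bot.get_obs();print(o["t"],o["eef_pos"],sh(o["eef_pos"]),o["contact_force"])
p=imaging.read_camera("wrist");V=wview(p,o);cv2.imwrite("pics/w12.png",p["image"][:,:,::-1])
p=imaging.read_camera("side");cv2.imwrite("pics/s12.png",cv2.resize(p["image"][140:300,220:460,::-1],None,fx=3,fy=3,interpolation=cv2.INTER_CUBIC))
plan(o,w(-.19)+[.082],13.16)
E
```

```text
16.5167 [ 0.59501973 -0.26051871  0.08462983] (-258.5, -4.1) [1.02637101 0.37648641 1.76082076]
n 2 dyaw -0.6543505821167628 dist [-0.01955882  0.06580927 -0.00262983]
-0.014 -0.286 0.012 -0.023 -0.024 0.082
-0.015 -0.286 0.011 -0.023 -0.024 0.082
```

View pics/w12.png

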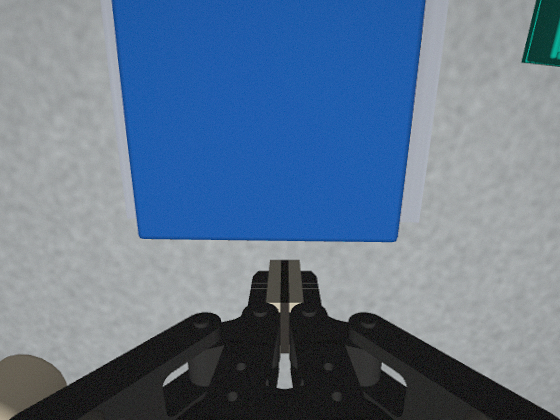

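View pics/s12.png

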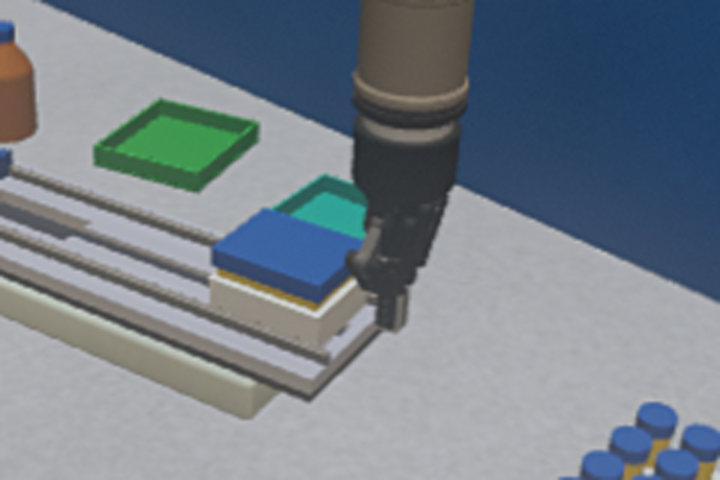

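{"name": "apply_moves", "arguments": {
  "moves": "1 -0.02 -0.1 0.01 -0.02 -0.02 0.08; 1 -0.014 -0.1 0.01 -0.02 -0.02 0.08; 1 0 -0.1 0 0 0 0; 1 0 -0.05 0 0 0 0; 1 0 0 0 0 0 0; 1 0 0 0 0 0 0"
}}

```text
t: 17.12
eef_pos: [0.5808, -0.2191, 0.0809]
tool_rot: [-0.001, 0.993, 0.115, -0.0]
contact_force: [-0.0, 0.3, -0.1]
gripper_width: 0.002
```

```bash
python3 - <<'E'
from station import bot,imaging
from h import *
o=bot.get_obs();print(o["t"],o["eef_pos"],sh(o["eef_pos"]),o["contact_force"])
p=imaging.read_camera("wrist");V=wview(p,o);cv2.imwrite("pics/w13.png",p["image"][:,:,::-1])
plan(o,w(.040)+[.082],13.16)
E
```

```text
17.1167 [ 0.58081504 -0.21907972  0.08085552] (-214.9, 0.3) [-0.02916039  0.25347023 -0.11511221]
n 7 dyaw -0.08305869652130582 dist [-0.0577226   0.24832908  0.00114448]
0.001 -0.304 -0.001 -0.004 0.001 0.003
0.001 -0.304 -0.001 -0.004 0.001 0.003
0.001 -0.304 -0.001 -0.004 0.001 0.003
0.001 -0.304 -0.001 -0.004 0.001 0.003
0.001 -0.304 -0.001 -0.004 0.001 0.003
0.001 -0.304 -0.001 -0.004 0.001 0.003
0.000 -0.304 -0.001 -0.004 0.001 0.003
```

View pics/w13.png

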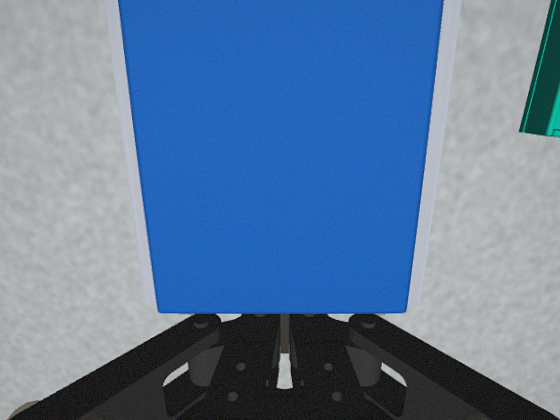

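{"name": "apply_moves", "arguments": {
  "moves": "1 0 -0.03 0 0 0 0; 1 0 -0.05 0 0 0 0; 1 0 -0.08 0 0 0 0; 1 0 -0.12 0 0 0 0; 1 0 -0.15 0 0 0 0; 1 0 -0.15 0 0 0 0; 1 0 -0.15 0 0 0 0; 1 0 -0.15 0 0 0 0; 1 0 -0.15 0 0 0 0; 1 0 -0.1 0 0 0 0; 1 0 -0.05 0 0 0 0; 1 0 0 0 0 0 0"
}}

```text
t: 18.17
eef_pos: [0.5482, -0.0806, 0.0808]
tool_rot: [-0.001, 0.993, 0.116, -0.001]
contact_force: [0.4, 0.2, 0.4]
gripper_width: 0.002
```

```bash
python3 - <<'E'
from station import bot,imaging
from h import *
o=bot.get_obs();print(o["t"],o["eef_pos"],sh(o["eef_pos"]),o["contact_force"])
p=imaging.read_camera("wrist");V=wview(p,o);cv2.imwrite("pics/w14.png",p["image"][:,:,::-1])
p=imaging.read_camera("side");cv2.imwrite("pics/s14.png",cv2.resize(p["image"][140:300,160:400,::-1],None,fx=3,fy=3,interpolation=cv2.INTER_CUBIC))
plan(o,w(.040)+[.082],13.16)
E
```

```text
18.1667 [ 0.54820798 -0.08062002  0.08079332] (-72.7, 0.6) [0.44659089 0.21284145 0.41971926]
n 3 dyaw -0.12221725544597462 dist [-0.02511554  0.10986937  0.00120668]
0.002 -0.313 -0.003 -0.012 0.004 0.010
0.002 -0.313 -0.003 -0.012 0.004 0.010
0.002 -0.313 -0.003 -0.012 0.004 0.010
```

View pics/s14.png

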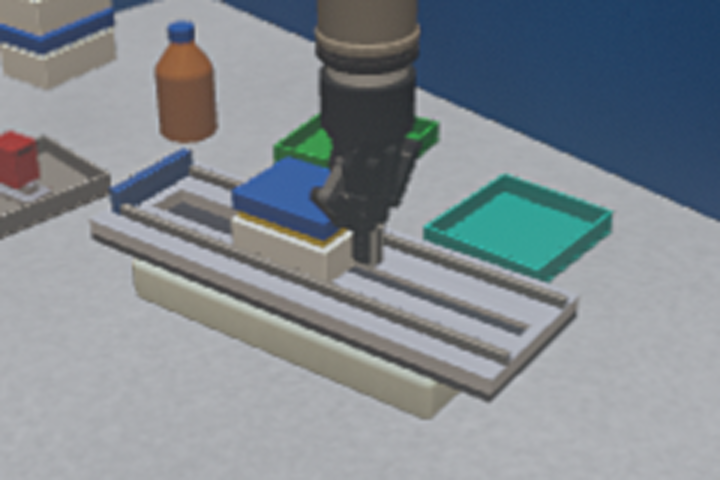

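View pics/w14.png

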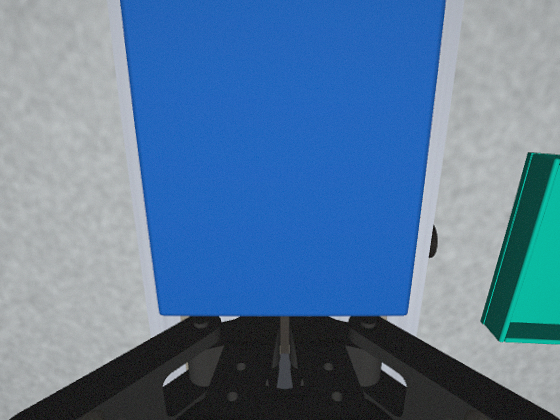

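{"name": "apply_moves", "arguments": {
  "moves": "1 0 -0.03 0 0 0 0; 1 0 -0.07 0 0 0 0; 1 0 -0.11 0 0 0 0; 1 0 -0.14 0 0 0 0; 1 0 -0.14 0 0 0 0; 1 0 -0.14 0 0 0 0; 1 0 -0.12 0 0 0 0; 1 0 -0.08 0 0 0 0; 1 0 -0.05 0 0 0 0; 1 0 -0.03 0 0 0 0; 1 0 -0.02 0 0 0 0; 1 0 0 0 0 0 0"
}}

```text
t: 19.27
eef_pos: [0.523, 0.0262, 0.0811]
tool_rot: [-0.001, 0.993, 0.114, -0.0]
contact_force: [-0.1, -0.4, -0.6]
gripper_width: -0.0
```

{"name": "apply_moves", "arguments": {
  "moves": "1 0 -0.02 0 0 0 0; 1 0 -0.02 0 0 0 0; 1 0 -0.02 0 0 0 0; 1 0 -0.02 0 0 0 0; 1 0 0 0 0 0 0; 1 0 0 0 0 0 0"
}}

```text
t: 19.77
eef_pos: [0.5209, 0.0359, 0.0811]
tool_rot: [-0.001, 0.993, 0.115, -0.0]
contact_force: [0.1, -0.5, -0.1]
gripper_width: 0.002
```

{"name": "apply_moves", "arguments": {
  "moves": "1 0 -0.02 0 0 0 0; 1 0 -0.02 0 0 0 0; 1 0 0 0 0 0 0; 1 0 0 0 0 0 0"
}}

```text
t: 20.1
eef_pos: [0.5197, 0.0406, 0.0811]
tool_rot: [-0.001, 0.993, 0.115, -0.0]
contact_force: [0.4, -0.2, 0.0]
gripper_width: 0.001
```

{"name": "apply_moves", "arguments": {
  "moves": "1 0 -0.015 0 0 0 0; 1 0 -0.015 0 0 0 0; 1 0 0 0 0 0 0; 1 0 0 0 0 0 0"
}}

```text
t: 20.43
eef_pos: [0.5193, 0.0413, 0.0814]
tool_rot: [0.001, 0.994, 0.113, 0.0]
contact_force: [0.2, -8.2, 1.3]
gripper_width: 0.001
```

```bash
python3 - <<'E'
from station import bot,imaging
from h import *
o=bot.get_obs();print(o["t"],o["eef_pos"],sh(o["eef_pos"]),o["contact_force"])
p=imaging.read_camera("wrist");V=wview(p,o);cv2.imwrite("pics/w15.png",p["image"][:,:,::-1])
p=imaging.read_camera("side");cv2.imwrite("pics/s15.png",cv2.resize(p["image"][160:270,180:330,::-1],None,fx=5,fy=5,interpolation=cv2.INTER_CUBIC))
E
```

```text
20.4333 [0.51929537 0.04126298 0.08137847] (52.6, 1.0) [ 0.17592571 -8.23410393  1.26100474]
```

View pics/s15.png

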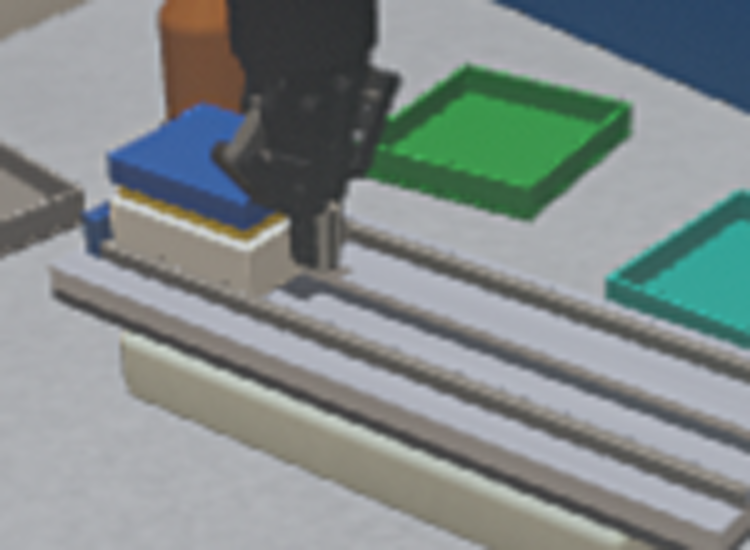

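View pics/w15.png

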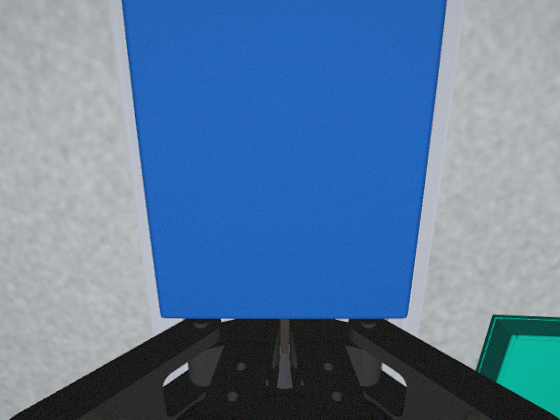

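{"name": "apply_moves", "arguments": {
  "moves": "1 0 -0.015 0 0 0 0; 1 0 -0.01 0 0 0 0; 1 0 0 0 0 0 0; 1 0 0 0 0 0 0"
}}

```text
t: 20.87
eef_pos: [0.5193, 0.0414, 0.0818]
tool_rot: [0.002, 0.994, 0.112, 0.001]
contact_force: [1.4, -14.7, 3.6]
gripper_width: -0.003
```

{"name": "apply_moves", "arguments": {
  "moves": "1 0 0.05 0 0 0 0; 1 0 0.1 0 0 0 0; 1 0 0.15 0 0 0 0; 1 0 0.1 0 0 0 0; 1 0 0 -0.15 0 0 0; 1 0 0 -0.3 0 0 0; 1 0 0 -0.3 0 0 0; 1 0 0 -0.25 0 0 0; 1 0 0 -0.1 0 0 0; 1 0 0 0 0 0 0"
}}

```text
t: 21.7
eef_pos: [0.5312, 0.0002, 0.2158]
tool_rot: [-0.001, 0.993, 0.115, 0.002]
contact_force: [0.7, 0.6, 0.6]
gripper_width: -0.001
```

```bash
python3 - <<'E'
from station import bot,imaging,nets
from h import *
o=bot.get_obs();print(o["t"],o["eef_pos"],sh(o["eef_pos"]),o["contact_force"])
p=imaging.read_camera("wrist");V=wview(p,o);cv2.imwrite("pics/w16.png",p["image"][:,:,::-1])
print([(k["score"],k["location"],sh(plane(p,k["location"],.134,V))) for k in nets.spot_point(p,"lid_top")[:2]])
p=imaging.read_camera("side");cv2.imwrite("pics/s16.png",cv2.resize(p["image"][160:270,180:330,::-1],None,fx=5,fy=5,interpolation=cv2.INTER_CUBIC))
plan(o,w(.115)+[.155],13.16)
E
```

```text
21.7 [5.31182192e-01 1.61622183e-04 2.15826773e-01] (9.8, -1.3) [0.65306032 0.58977841 0.63349769]
[]
n 4 dyaw -0.027452499655424845 dist [-0.02516643  0.10211778 -0.06082677]
-0.003 -0.219 0.127 -0.008 -0.019 0.002
-0.003 -0.219 0.127 -0.008 -0.019 0.002
-0.003 -0.219 0.127 -0.008 -0.019 0.002
-0.003 -0.219 0.127 -0.008 -0.019 0.002
```

View pics/w16.png

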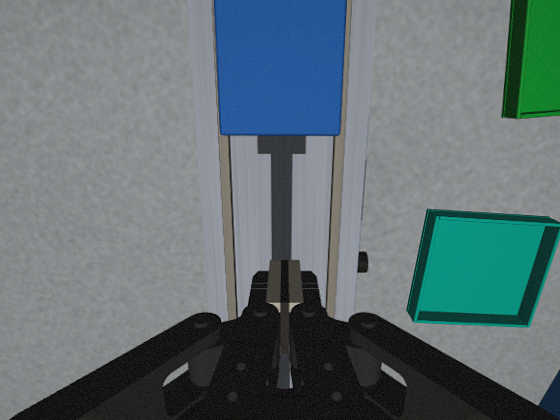

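View pics/s16.png

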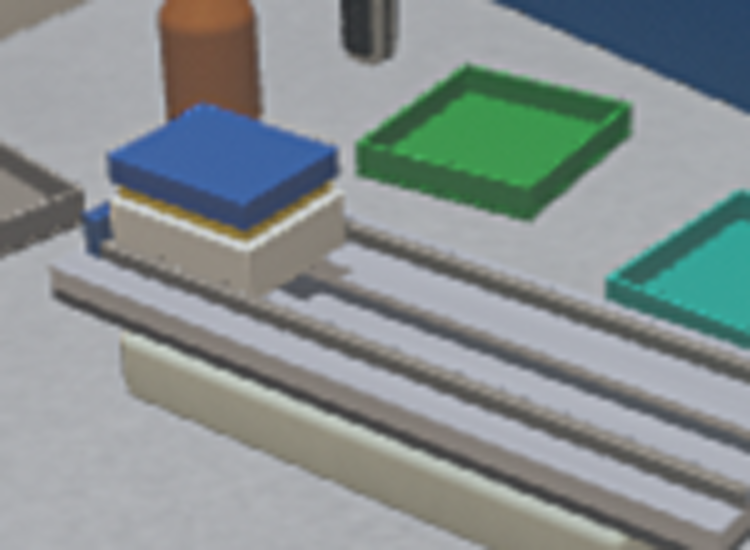

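{"name": "apply_moves", "arguments": {
  "moves": "1 -0.003 -0.15 0 0 0 0; 1 -0.003 -0.22 0.05 0 -0.01 0; 1 -0.003 -0.22 0.12 0 -0.01 0; 1 -0.003 -0.2 0.15 0 -0.01 0; 1 0 -0.09 0.14 0 0 0; 1 0 0 0.05 0 0 0; 1 0 0 0 0 0 0; 1 0 0 0 0 0 0"
}}

```text
t: 22.52
eef_pos: [0.5036, 0.1006, 0.1516]
tool_rot: [0.0, 0.994, 0.114, -0.002]
contact_force: [0.5, -0.4, 1.3]
gripper_width: 0.004
```

```bash
python3 - <<'E'
from station import bot,imaging,nets
from h import *
o=bot.get_obs();print(o["t"],o["eef_pos"],sh(o["eef_pos"]),o["contact_force"])
p=imaging.read_camera("wrist");cv2.imwrite("pics/w17.png",p["image"][:,:,::-1])
plan(o,w(.115)+[.140],13.16,1)
E
```

```text
22.5167 [0.50363401 0.10059292 0.15156075] (113.9, 2.7) [ 0.46409265 -0.40620225  1.29222649]
n 1 dyaw 0.10652042699911135 dist [ 0.00238176  0.00168648 -0.01156075]
0.023 -0.009 0.096 0.002 0.056 -0.027
```

View pics/w17.png

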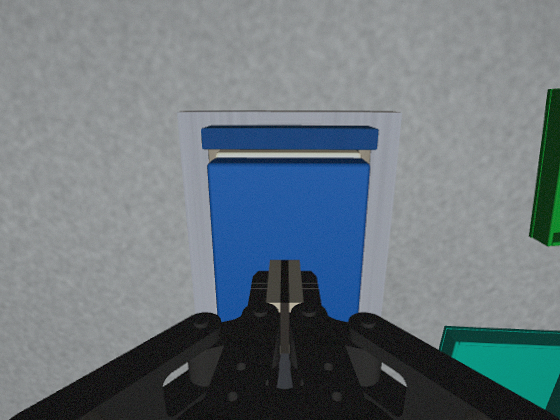

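{"name": "apply_moves", "arguments": {
  "moves": "1 0.02 -0.009 0.08 0 0.05 -0.02; 1 0 0 0.03 0 0 0; 1 0 0 0.02 0 0 0; 1 0 0 0 0 0 0; 1 0 0 0 0 0 0"
}}

```text
t: 22.98
eef_pos: [0.5059, 0.1036, 0.1364]
tool_rot: [-0.001, 0.993, 0.115, 0.0]
contact_force: [-0.2, -0.6, -0.0]
gripper_width: -0.004
```

{"name": "apply_moves", "arguments": {
  "moves": "1 0 0 0.02 0 0 0; 1 0 0 0.02 0 0 0; 1 0 0 0.02 0 0 0; 1 0 0 0.02 0 0 0; 1 0 0 0 0 0 0; 1 0 0 0 0 0 0"
}}

```text
t: 23.48
eef_pos: [0.5059, 0.1039, 0.1266]
tool_rot: [-0.001, 0.993, 0.115, 0.0]
contact_force: [-0.3, 0.1, 0.2]
gripper_width: -0.002
```

{"name": "apply_moves", "arguments": {
  "moves": "1 0 0 0.015 0 0 0; 1 0 0 0.015 0 0 0; 1 0 0 0 0 0 0"
}}

```text
t: 23.73
eef_pos: [0.506, 0.1039, 0.124]
tool_rot: [-0.001, 0.993, 0.115, 0.0]
contact_force: [-4.8, -1.4, 14.2]
gripper_width: -0.006
```

{"name": "apply_moves", "arguments": {
  "moves": "1 0 0 0.015 0 0 0; 1 0 0 0.015 0 0 0; 1 0 0 0 0 0 0"
}}

```text
t: 23.98
eef_pos: [0.5063, 0.1039, 0.1235]
tool_rot: [-0.003, 0.993, 0.115, -0.0]
contact_force: [-18.2, -1.2, 55.5]
gripper_width: -0.001
```

{"name": "apply_moves", "arguments": {
  "moves": "1 0 0 -0.03 0 0 0; 1 0 0 -0.05 0 0 0; 1 0 0 -0.15 0 0 0; 1 0 0 -0.3 0 0 0; 1 0 0.1 -0.3 0 0 0; 1 0 0.25 -0.15 0 0 0; 1 0 0.3 0 0 0 0; 1 0 0.3 0 0 0 0; 1 0 0.1 0 0 0 0; 1 0 0 0 0 0 0"
}}

```text
t: 24.82
eef_pos: [0.5347, -0.0232, 0.2373]
tool_rot: [0.0, 0.994, 0.112, 0.001]
contact_force: [-0.1, 0.2, -0.2]
gripper_width: 0.003
```

```bash
python3 - <<'E'
from station import bot,imaging,nets
from h import *
o=bot.get_obs();print(o["t"],o["eef_pos"],sh(o["eef_pos"]),o["contact_force"])
p=imaging.read_camera("wrist");V=wview(p,o);cv2.imwrite("pics/w18.png",p["image"][:,:,::-1]);np.save("V18.npy",V)
p=imaging.read_camera("side");cv2.imwrite("pics/s18.png",cv2.resize(p["image"][160:270,130:290,::-1],None,fx=5,fy=5,interpolation=cv2.INTER_CUBIC))
p=imaging.read_camera("scene");cv2.imwrite("pics/c18.png",cv2.resize(p["image"][130:330,180:490,::-1],None,fx=2.5,fy=2.5,interpolation=cv2.INTER_CUBIC))
E
```

```text
24.8167 [ 0.53472655 -0.02323692  0.237314  ] (-13.8, 0.6) [-0.12720132  0.15594037 -0.16068011]
```

View pics/w18.png

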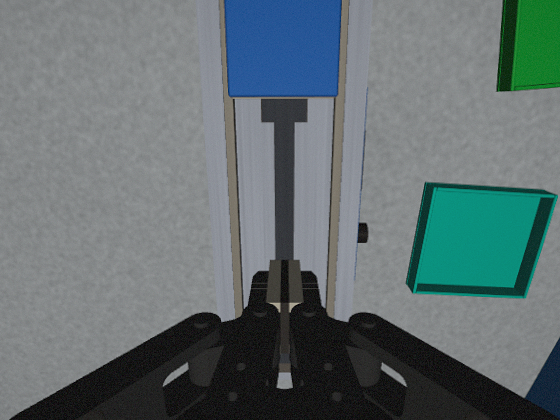

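View pics/s18.png

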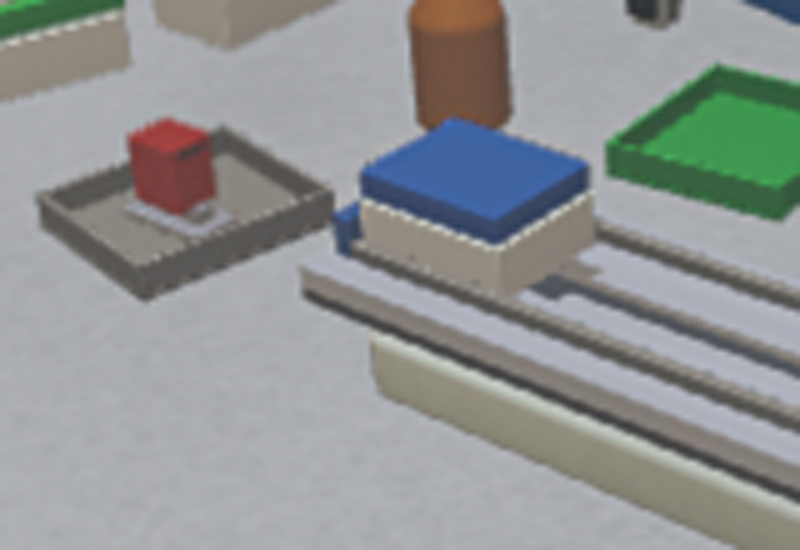

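View pics/c18.png

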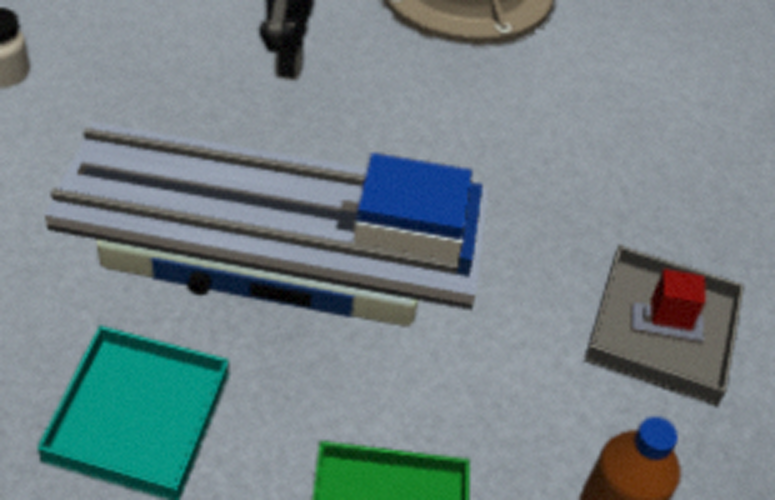

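{"name": "apply_moves", "arguments": {
  "moves": "1 0 -0.15 -0.2 0 0 0; 1 0 -0.3 -0.1 0 0 0; 1 0 -0.3 0 0 0 0; 1 0 -0.15 0 0 0 0; 1 0 0 0 0 0 0; 1 0 0 0 0 0 0"
}}

```text
t: 25.47
eef_pos: [0.5092, 0.0889, 0.2728]
tool_rot: [-0.001, 0.993, 0.118, 0.0]
contact_force: [-0.6, 0.2, 0.6]
gripper_width: 0.002
```

```bash
python3 - <<'E'
from station import bot,imaging,nets
from h import *
p=imaging.read_camera("wrist")
V=np.load("V18.npy");print("lid rear",[sh(plane(p,u,.124,V)) for u in ((229,97),(338,97))],"win rear",[sh(plane(p,u,.072,V)) for u in ((262,122),(307,122))])
o=bot.get_obs();print(o["t"],o["eef_pos"],sh(o["eef_pos"]))
V=wview(p,o);np.save("V19.npy",V);I=p["image"][:,:,::-1];cv2.imwrite("pics/w19.png",I)
cv2.imwrite("pics/w19z.png",cv2.resize(I[60:260,180:390],None,fx=3,fy=3,interpolation=cv2.INTER_CUBIC))
E
```

```text
lid rear [(65.6, 39.7), (65.3, -37.7)] win rear [(44.7, 19.8), (44.5, -19.3)]
25.5167 [0.50947369 0.08708482 0.27294341] (99.4, 0.1)
```

View pics/w19z.png

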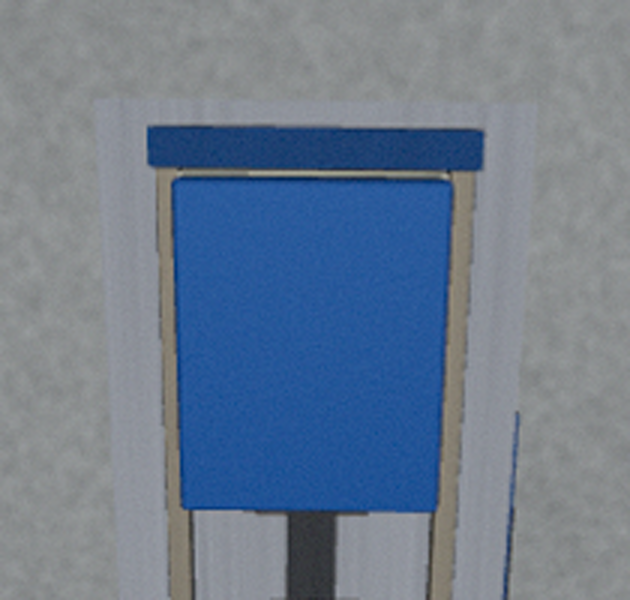

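```bash
python3 - <<'E'
from station import bot
o=bot.get_obs();print(o["contact_force"],o["t"]);print(bot.hand_in())
E
```

```text
[-0.23264904 -0.6054966   0.8576848 ] 25.5167
the job is handed in; nothing more can be done
None
```

I finished the job and handed it in at about 25.5 s of the 72 s allowed. I got no verdict back.

- **Stop:** I slid it along the T-slot into the window, lifted it out at shaker x of about 96 mm, and lowered it slowly into the grey tray. Later pictures show it standing upright on its foot near the middle of the tray.
- **Tip box:** I pushed it along the lane until the push force rose to about 15 N with no further movement. The lid's rear edge then measured x = 65.5 mm, where 66 mm is expected with the box against the fence. A thin light strip between lid and fence in the last picture is about 3 pixels wide. I took it to be the box's own rim, and the push force and position agree with that.
- **Lid:** I pressed until the fingertips stopped at z = 123.5 mm, where 124 mm is fully seated. The yellow rim is now hidden all round.
- **Bottle, jar and rack:** I saw no sign that the arm touched any of them. I did not re-measure their positions at the end.

**Force check:** the final press peaked at 55 N through the fingertips. That is under the 120 N wrist limit but harder than needed. It also showed about 18 N sideways, and afterwards the box was still centred in the lane and against the fence. The last reading before hand-in was about 1 N, with the arm clear of everything.

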